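# Set the toe stop and nip a sandal in the setting jig

## Task

Crank the black handwheel round until its red pointer stands on the green dial mark, which backs the toe stop off to the right size. Then lay the tan sandal flat on the jig bed between the rubber heel pusher and the orange-faced toe stop, toe towards the toe stop, centred and straight along the bed, let go of it, and push the yellow pedal fully down for a moment so that the pusher nips the sandal up against the stop. Let the pedal come back up and leave the sandal in the jig and the wheel on its mark; move the toe stop only by its wheel, and do not disturb the navy sandal, the glass jar, the can or the brush.

Things in the scene. Friction and masses are not known exactly. Their poses are not given: they have to be found in the camera images.
- wheel (a joint): handwheel angle (rad), 0 to 4.7 between hard stops, growing counter-clockwise seen from above; 4.00 puts the red pointer exactly on the green mark. It starts between 0.7 and 2.0, so it must be turned counter-clockwise. Stiff (about 0.3 N m), stays where it is left. It moves the toe stop 12 mm per rad, away from the heel pusher as it grows
- wheel_hub (a point): point on the wheel's vertical axis level with the rim's top, 99 mm above the table. The wheel is a black dish 140 mm across with a solid web, no spokes; its upstanding rim is 12 mm thick (58 to 70 mm from the axis), 33 mm deep inside, 45 mm high outside above the dial plate: pinch it radially from above anywhere. The central boss is only 4 mm high
- wheel_pointer (a point): tip of the red pointer of the wheel, 80 mm from the axis, just above the dial plate; it turns with the wheel. A red stripe runs from it over the rim and in across the web
- dial_mark (a point): centre of the green mark (16 mm wide round the dial, 22 mm long), 80 mm from the wheel's axis on the fixed dial plate; the other ticks are black
- jig_bed (a point): centre of the top face of the grey jig bed (90 by 340 mm), 30 mm above the table. y axis along the bed from heel pusher to toe stop, x across, z up. With the wheel on its mark and the pedal up the stops' faces stand at y = +105 and -105 mm: 210 mm between them for the 200 mm sandal
- toe_stop: aluminium toe stop with an orange face, 60 mm wide, 30 mm thick, 35 mm high, sliding on the bed; origin at the lower middle edge of its face (at y = 57 mm + 12 mm per rad of the wheel on the bed), y axis along the bed away from the sandal
- sandal: tan sandal, loose, 0.2 to 0.3 kg, 200 mm long, sole 28 mm thick (cream below, tan on top), two crossed brown straps over the forefoot rising to 60 mm. Origin under the middle of its length; y axis to the toe, z up. Round toe end of radius 38 mm, round heel of radius 30 mm, waist 54 mm wide. Starts flat on the table, toe roughly to +y
- sandal_waist (a point): middle of the sandal's straight-sided waist, 20 mm heelwards of its origin and 14 mm above its underside; the waist is 54 mm wide here along the sandal's x axis and clear of the straps: the place to grip
- sandal_toe (a point): foremost point of the sandal's toe, 100 mm from its origin, at half sole thickness
- pedal (a joint): pedal angle (rad): 0 up, 0.22 fully down at its stop. A spring returns it; about 4 N at the rubber pad starts it and 9 N holds it down. It drives the heel pusher 8 mm towards the toe stop when fully down, and back
- pedal_pad (a point): middle of the top of the black rubber pad (60 by 45 mm) on the free end of the yellow pedal plate, 58 mm above the table when up and about 20 mm lower when fully down. The plate is 70 mm wide; its hinge is 95 mm from this point along the point's +y axis, 8 mm lower. The base is fixed to the table
- navy_sandal: bystander: navy sandal, 200 mm long, origin under its middle
- glass_jar: bystander: open glass jar, 90 mm across, 100 mm high, origin under its middle
- glue_can: bystander: can, 80 mm across, 110 mm high, origin under its middle
- brush: bystander: brush, 180 mm long, lying flat, origin under it
- jig: the fixed jig: bed, blue gearbox (170 by 170 by 46 mm) beside the toe end, aluminium dial plate of radius 95 mm on it, top 52 mm above the table. Origin at table level under the bed's centre, y axis along the bed towards the toe stop
- heel_pusher: black rubber-faced pusher at the heel end of the bed, face 60 mm wide, 35 mm high; origin at the lower middle edge of its face, y axis towards the toe stop. A blue block, its top 75 mm above the table, stands behind it
There are look-alikes about, which are no part of the job. Leave any turquoise look-alike of the sandal alone.

How it is judged:
By the outcome, as a careful person would: the job done as asked, in the order asked, and still so for the second after the job is handed in, with the robot touching nothing.
It also fails if it takes over 72 s, if anything falls off the work surface, if the arm or the gripper's body presses on something with over 40 N, if the wrist force passes 120 N, or if a joint passes its speed limit or range.

## Robot

A 7-joint arm with a two-finger parallel gripper is mounted at the origin on the work surface. World frame = base frame: x ahead of the robot, y to its left, z up, the work surface at z = 0. Lengths are in m, angles in rad, forces in N, time in s.
With the tool pointing down it reaches from about 0.425 to 0.875 m from the base axis. Payload 4.7 kg.
Tool frame: the origin (TCP) lies on the centre line of the jaws, within the pads' length; the fingertips stand 22 mm ahead of it and the grasp point (between the pads) lies 3 mm ahead of it (ctrl.tcp_to_tips is the z of the fingertips in the tool frame, in m); z points along the fingers, y is the direction in which the jaws open and shut (so a half turn about z gives the same grasp; the last joint's range is limited). The gripper opens to 87 mm and grips with 3 to 60 N. Pads are 19 mm wide; open, the fingers measure 117 mm over their backs; the gripper's body (75 mm by 190 mm) begins 51 mm behind the grasp point.
Start: joints at [1.341, 0.321, -0.07, 1.45, 0.023, 1.371, -0.057], TCP at [0.157, -0.631, 0.245] pointing down, gripper open.
Joint ranges: [-2.86, 2.86], [-0.3, 2.09], [-1.38, 1.24], [0.06, 2.45], [-1.56, 4.7], [0.09, 2.05], [-2.69, 2.69]. Speed limits (rad/s): [2.57, 2.57, 3.14, 3.14, 3.14, 3.14, 3.14].

## Interface

Orientations are given as a rotation vector (axis times angle).
In Python, from bench import ctrl, cams gives the robot as it stands.
- The arm moves only by the tool move_arm, never from a script. Its argument "deltas" is a list of rows, each an object with "linear": the shift along the tool's x, y, z as a fraction of full scale, a list of three; "turn": the turn, a rotation vector about the tool's x, y, z as a fraction of full scale, a list of three; "claw": the closure, from 0 (fully open) to 1 (shut). In form: [{"linear": [tx, ty, tz], "turn": [wx, wy, wz], "claw": claw}, ...]. A call has 1 to 20 rows; each row shifts and turns the commanded pose from where the row before left it, along the tool's axes as they then stand; what a row does not reach is not made up. Full scale, the value 1, is 0.03 m for a shift and 4 degrees for a turn. A row lasts 1/12 s, in which the tool goes at most 41.7 mm and 7.16 degrees, less where a joint would pass 70% of its speed; a pose out of reach is approached as far as the arm can. A call with a number of a shift or a turn outside -1 to 1 is refused whole. A call with a gripper value outside its range is refused whole. The fingers move at their own pace and stop on an object; "grip_force" is the grip in N (left out, the last holds). Time passes only in rows, so rows that do not move let the fingers close. It gives the time, the measured TCP pose, the force and the opening at its end, in the units of the state.
- ctrl.get_state(): the state, without advancing time (a new reading comes with each control period).
- cams.get_image(name): name is "scene" or "top" or "wrist"; returns a dict with "image" (420x560x3 uint8, red, green, blue), "K" (3x3 intrinsics, pixels), "world_from_camera" (4x4, takes a point from camera to world coordinates); the wrist camera has in their place "tool_from_camera" (4x4, takes a point from camera to tool coordinates, whose origin is the TCP and whose axes are the flange's). Camera axes: x right, y down, z forward; pixel columns grow to the right and rows downward; lengths in m; the calibration is good to about 2 mm. The wrist camera is an equidistant fisheye: a pixel r from the principal point sees the ray r / f radians off the axis. A picture is of the moment at which its call begins: read the wrist's pose just before it. There is no depth.
- ctrl.close_job(): hands the job in, once; it reports no verdict.
The state is a dict: "time": time; "joint_positions": joint angles; "qd": joint speeds; "joint_torque": joint torques, N m; "position": TCP position; "tool_rot": TCP orientation; "ft_force": force on the tool from outside, world axes, zero at the start; "torque": the same for the moment, N m; "grip_width": opening from 0.0 (shut) to 1.0 (fully open).
Only numpy, scipy, OpenCV 4.12 (cv2) and the standard library are available. Lean on these libraries where they do the work, as an engineer would, in place of code of your own. Each camera call takes 0.05 s, during which the arm holds its last target. There are 200 camera calls.

## Working session

There is one attempt and no reset: what is moved stays moved. The work goes in short steps, Python scripts to look and compute and a tool call to move; the robot and the scene stay as the last step left them, time stands still between calls to the robot, and variables do not carry over. Pictures are saved under pics/ and viewed, about 8 in all and at most 12, crops included, and the job is handed in when it is done.

Besides the shell and the picture viewer there is one more tool, called after ">>>" by a JSON object that holds its "name" and its "arguments". move_arm: Moves the arm, as the interface text tells. Shift numbers are shares of 0.03 m and turn numbers shares of 4 degrees, none past 1 either way. Its arguments: {"type":"object","properties":{"deltas":{"type":"array"},"grip_force":{"type":"number"}},"required":["deltas"]}

```bash
mkdir -p pics; ls; cat > h.py <<'E'
import numpy as np, cv2
from bench import ctrl, cams
from scipy.spatial.transform import Rotation as R
def get(n,f=None):
    s=ctrl.get_state(); d=cams.get_image(n)
    if f: cv2.imwrite('pics/'+f,d['image'][:,:,::-1])
    return s,d
def ray(s,d,u,v):
    K=d['K']
    a=np.array([(u-K[0,2])/K[0,0],(v-K[1,2])/K[1,1]])
    if 'world_from_camera' in d:
        T=d['world_from_camera']; c=np.r_[a,1]
    else:
        T=np.eye(4); T[:3,:3]=R.from_rotvec(s['tool_rot']).as_matrix(); T[:3,3]=s['position']; T=T@d['tool_from_camera']
        th=np.hypot(*a); c=np.r_[a/max(th,1e-9)*np.sin(th),np.cos(th)]
    return T[:3,3],T[:3,:3]@c
def pt(s,d,u,v,z):
    o,r=ray(s,d,u,v); return o+r*(z-o[2])/r[2]
E
python3 - <<'E'
from h import *
s,d=get('top','top.png'); s2,d2=get('scene','scene.png')
import pickle; pickle.dump((s,d,s2,d2),open('a.pkl','wb'))
print(s, d['K'],d['world_from_camera'],d2['world_from_camera'])
E
```

```text
pics
{'time': 0.0, 'joint_positions': array([ 1.34108799,  0.32182847, -0.07010642,  1.45166903,  0.02259921,
        1.37077391, -0.05690826]), 'qd': array([ 0.00021732,  0.00139231, -0.00071368, -0.0009301 ,  0.00050583,
        0.00047571, -0.00040876]), 'joint_torque': array([ 1.25288334e-03, -4.91288495e+01, -4.03160099e-01, -3.12533319e+01,
       -6.40672515e-02,  4.36609774e-02,  1.81496566e-04]), 'position': array([ 0.15675598, -0.63029723,  0.24346108]), 'tool_rot': array([-3.11641986e+00, -3.81865071e-01,  4.99683594e-04]), 'ft_force': array([-0.3833733 , -0.71748838, -0.03941619]), 'torque': array([ 0.03241121, -0.08614973, -0.03875027]), 'grip_width': 0.9968803072293708} [[504.68201254   0.         276.75967412]
 [  0.         504.68201254 215.06009041]
 [  0.           0.           1.        ]] [[ 1.14633955e-02 -9.91867842e-01  1.26754778e-01  3.24878846e-01]
 [-9.99931323e-01 -1.16798673e-02 -9.64670533e-04  5.28131308e-03]
 [ 2.43730467e-03 -1.26735014e-01 -9.91933615e-01  1.38075594e+00]
 [ 0.00000000e+00  0.00000000e+00  0.00000000e+00  1.00000000e+00]] [[-0.02756043  0.7586741  -0.65088711  1.50472479]
 [ 0.99952585  0.01197224 -0.02836796  0.05861508]
 [-0.01372946 -0.65136033 -0.75864433  1.27891645]
 [ 0.          0.          0.          1.        ]]
```

View pics/top.png

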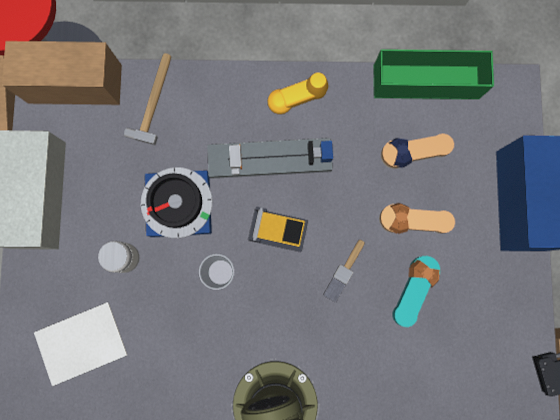

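View pics/scene.png

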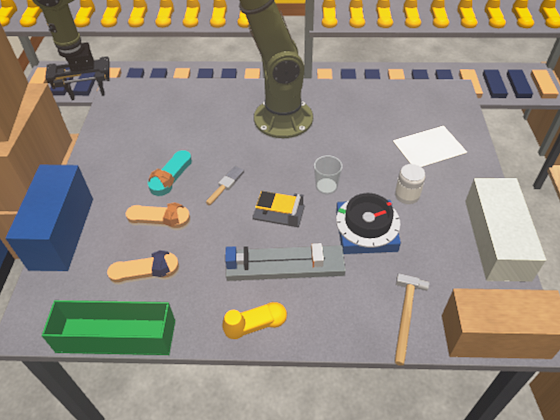

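```bash
python3 - <<'E'
from h import *
import pickle
s,d,s2,d2=pickle.load(open('a.pkl','rb'))
for nm,dd in(('top',d),('scene',d2)):
    im=dd['image']; hsv=cv2.cvtColor(im,cv2.COLOR_RGB2HSV)
    def comps(lo,hi,z,name,amin=15):
        m=cv2.inRange(hsv,np.array(lo),np.array(hi))
        n,l,st,c=cv2.connectedComponentsWithStats(m)
        for i in range(1,n):
            if st[i,4]>=amin: 
                p=pt(s,dd,*c[i],z); 
                if .3<p[0]<.85 and abs(p[1])<.6: print(nm,name,st[i],c[i].round(1),p.round(4))
    comps((50,120,60),(75,255,255),.052,'green')
    comps((0,180,100),(6,255,255),.075,'red')
    comps((20,180,120),(30,255,255),.05,'yellow')
    comps((0,0,0),(179,120,45),.058,'black',40)
    comps((8,60,150),(18,200,255),.028,'tan',40)
    comps((105,120,50),(120,255,255),.06,'blue',20)
im=d['image']; c=cv2.resize(im[125:255,130:345],None,fx=3.7,fy=3.7,interpolation=cv2.INTER_CUBIC)
cv2.imwrite('pics/crop.png',c[:,:,::-1])
E
```

```text
top green [201 212   9   7  37] [204.6 215.2] [0.4921 0.1954 0.052 ]
top red [155 203  14   9  51] [161.1 206.8] [0.5098 0.3063 0.075 ]
top red [148 207   5   4  16] [149.8 208.6] [0.5048 0.3358 0.075 ]
top yellow [269  73  58  41 664] [296.3  93.6] [ 0.8313 -0.0458  0.05  ]
top yellow [258 213  33  31 601] [272.2 227.1] [0.4626 0.0156 0.05  ]
top black [308 142   5  23  87] [310.4 153.1] [ 0.6628 -0.0844  0.058 ]
top black [150 177  43  30 216] [163.6 186.8] [0.5662 0.3059 0.058 ]
top black [166 176  36  52 152] [191.8 209.3] [0.5065 0.229  0.058 ]
top black [283 220  20  23 323] [292.4 231.1] [ 0.4518 -0.0377  0.058 ]
top tan [140  53  30  79 556] [154.6  91.5] [0.841  0.3486 0.028 ]
top tan [408 133  46  27 868] [430.5 146.1] [ 0.6941 -0.417   0.028 ]
top tan [383 140  14  27 247] [389.4 153.4] [ 0.6722 -0.3033  0.028 ]
top tan [ 381  204   74   29 1427] [417.8 219.5] [ 0.4901 -0.3771  0.028 ]
top tan [345 240  19  29 183] [354.2 254. ] [ 0.3952 -0.2045  0.028 ]
top tan [414 262  25  23 271] [425.5 272.8] [ 0.3474 -0.3941  0.028 ]
top blue [391 139  21  28 180] [401.7 152.8] [ 0.6
[... 737 characters left out ...]
 185  19  19 128] [215.4 194.1] [ 0.4059 -0.2063  0.028 ]
scene tan [125 202  65  24 914] [158.2 212.9] [ 0.4867 -0.3763  0.028 ]
scene tan [130 222  38   4  41] [148.5 223.3] [ 0.5287 -0.3987  0.028 ]
scene tan [164 252  14  23 164] [171.  261.7] [ 0.6682 -0.3055  0.028 ]
scene tan [107 257  47  23 709] [129.5 268.1] [ 0.6923 -0.4213  0.028 ]
scene tan [114 276  39   7  49] [134.1 279. ] [ 0.7285 -0.4001  0.028 ]
scene blue [337 202   7   7  25] [339.2 204.3] [0.4698 0.1857 0.06  ]
scene blue [386 234  14  12  68] [394.9 240.9] [0.606  0.3404 0.06  ]
scene blue [342 236  16  11  70] [346.9 242.4] [0.6138 0.2017 0.06  ]
scene blue [226 247  10  15 141] [230.5 253.7] [ 0.6591 -0.1309  0.06  ]
```

View pics/crop.png

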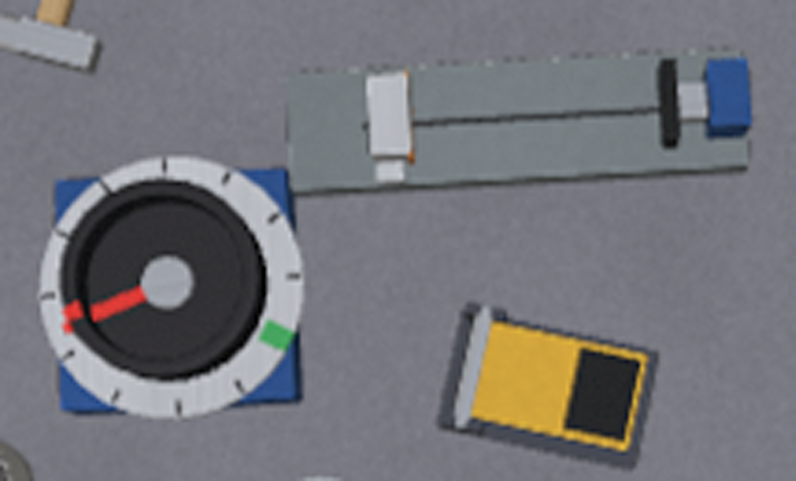

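```bash
python3 - <<'E'
from h import *
import pickle
s,d,s2,d2=pickle.load(open('a.pkl','rb'))
P=lambda u,v,z:pt(s,d,130+u/3.7,125+v/3.7,z)
print('dial c',P(172,287,.052),'rim c',P(164,281,.099),'boss c',P(167,281,.07))
for e in [(40,287),(303,287),(172,155),(172,418)]: print(P(*e,.052).round(4))
H=P(172,287,.052); g=pt(s,d,204.6,215.2,.052)
tip=P(68,325,.055); web=P(145,294,.067);web2=P(95,312,.067)
for n,p in(('g',g),('tip',tip),('web',web),('web2',web2)): print(n,p.round(4),np.hypot(*(p-H)[:2]),np.degrees(np.arctan2(p[1]-H[1],p[0]-H[0])))
c=[P(292,72,.03),P(748,52,.03),P(748,168,.03),P(295,190,.03)]
for p in c: print('bed',p.round(4))
print(np.mean(c,0), [np.linalg.norm(c[i]-c[i-1]) for i in range(4)])
a=P(415,124,.03)-P(660,109,.03); print('groove ang',np.degrees(np.arctan2(a[1],a[0])),P(415,124,.03),P(660,109,.03))
for u in(370,410):print('toe top',P(u,72 if u==370 else 70,.065),P(u,158,.065))
print('pusher', P(660,60,.065),P(660,146,.065))
print('pad',pt(s,d,292.4,231.1,.058)); q=[P(582,349,.058),P(638,360,.058),P(625,442,.058),P(567,428,.058)]; print(np.round(q,4),np.mean(q,0))
a=(q[0]+q[3]-q[1]-q[2]);print('pedal ang',np.degrees(np.arctan2(a[1],a[0])))
# sandal contour
hsv=cv2.cvtColor(d['image'],cv2.COLOR_RGB2HSV); m=(hsv[...,1]>70).astype('u1')*255; m[:195]=0;m[245:]=0;m[:,:370]=0;m[:,465:]=0
k,_=cv2.findContours(m,0,2); k=max(k,key=cv2.contourArea); w=np.array([pt(s,d,*x[0],.028) for x in k])[:,:2].astype('f4')
print('sandal',cv2.minAreaRect(w*1000),w.min(0),w.max(0))
E
```

```text
dial c [0.52504783 0.27122124 0.052     ] rim c [0.5221123 0.2675188 0.099    ] boss c [0.52659996 0.27132367 0.07      ]
[0.5239 0.3661 0.052 ]
[0.5262 0.177  0.052 ]
[0.6219 0.2748 0.052 ]
[0.4306 0.2678 0.052 ]
g [0.492  0.1954 0.052 ] 0.08266532116511895 -113.5295173765584
tip [0.4962 0.344  0.055 ] 0.0782849362906249 111.6069172591158
web [0.5175 0.2872 0.067 ] 0.017672930960837413 115.17176791481262
web2 [0.5042 0.3222 0.067 ] 0.05506982863567574 112.24529484702468
bed [0.6908 0.1925 0.03  ]
bed [ 0.7101 -0.1461  0.03  ]
bed [ 0.6221 -0.1459  0.03  ]
bed [0.6016 0.1878 0.03  ]
[0.65616492 0.0220898  0.03      ] [np.float64(0.08924953189720831), np.float64(0.33913515705158326), np.float64(0.08798105244587426), np.float64(0.33424728389554287)]
groove ang 94.27630988817029 [0.65238301 0.10044105 0.03      ] [ 0.66593254 -0.08076401  0.03      ]
toe top [0.68195609 0.13128241 0.065     ] [0.61851538 0.12981014 0.065     ]
toe top [0.68379135 0.10239557 0.065     ] [0.61886064 0.101065   0.065     ]
pusher [ 0.69341794 -0.07840651  0.065     ] [ 0.6298316  -0.07863049  0.065     ]
pad [ 0.45183848 -0.03765236  0.058     ]
[[ 0.4829 -0.0239  0.058 ]
 [ 0.4755 -0.0639  0.058 ]
 [ 0.4169 -0.055   0.058 ]
 [ 0.4263 -0.0138  0.058 ]] [ 0.45038037 -0.03917705  0.058     ]
pedal ang 78.25103580890324
sandal ((486.6126708984375, -374.3190612792969), (200.49822998046875, 81.01264190673828), 81.49919891357422) [ 0.4529395 -0.4750016] [ 0.5346171  -0.27489907]
```

>>> {"name": "move_arm", "arguments": {"deltas": [{"linear":[0.935,-0.8,0],"turn":[0,0,0],"claw":0},{"linear":[0.935,-0.8,0],"turn":[0,0,0],"claw":0},{"linear":[0.935,-0.8,0],"turn":[0,0,0],"claw":0},{"linear":[0.935,-0.8,0],"turn":[0,0,0],"claw":0},{"linear":[0.935,-0.8,0],"turn":[0,0,0],"claw":0},{"linear":[0.935,-0.8,0],"turn":[0,0,0],"claw":0},{"linear":[0.935,-0.8,0],"turn":[0,0,0],"claw":0},{"linear":[0.935,-0.8,0],"turn":[0,0,0],"claw":0},{"linear":[0.935,-0.8,0],"turn":[0,0,0],"claw":0},{"linear":[0.935,-0.8,0],"turn":[0,0,0],"claw":0},{"linear":[0.935,-0.8,0],"turn":[0,0,0],"claw":0},{"linear":[0.935,-0.8,0],"turn":[0,0,0],"claw":0},{"linear":[0.935,-0.8,0],"turn":[0,0,0],"claw":0},{"linear":[0.935,-0.8,0],"turn":[0,0,0],"claw":0},{"linear":[0.935,-0.8,0],"turn":[0,0,0],"claw":0},{"linear":[0.935,-0.8,0],"turn":[0,0,0],"claw":0}]}}

```text
time: 1.43
position: [0.5002, -0.1482, 0.2444]
tool_rot: [3.118, 0.382, -0.0]
ft_force: [0.3, -0.1, 0.4]
grip_width: 1.004
```

>>> {"name": "move_arm", "arguments": {"deltas": [{"linear":[0.42,-0.9,0],"turn":[0,0,0],"claw":0},{"linear":[0.42,-0.9,0],"turn":[0,0,0],"claw":0},{"linear":[0.42,-0.9,0],"turn":[0,0,0],"claw":0},{"linear":[0.42,-0.9,0],"turn":[0,0,0],"claw":0},{"linear":[0.42,-0.9,0],"turn":[0,0,0],"claw":0},{"linear":[0.42,-0.9,0],"turn":[0,0,0],"claw":0},{"linear":[0.42,-0.9,0],"turn":[0,0,0],"claw":0},{"linear":[0.42,-0.9,0],"turn":[0,0,0],"claw":0},{"linear":[0.42,-0.9,0],"turn":[0,0,0],"claw":0},{"linear":[0.42,-0.9,0],"turn":[0,0,0],"claw":0},{"linear":[0.42,-0.9,0],"turn":[0,0,0],"claw":0},{"linear":[0.42,-0.9,0],"turn":[0,0,0],"claw":0},{"linear":[0.42,-0.9,0],"turn":[0,0,0],"claw":0},{"linear":[0,0,0],"turn":[0,0,-1],"claw":0},{"linear":[0,0,0],"turn":[0,0,-1],"claw":0},{"linear":[0,0,0],"turn":[0,0,-1],"claw":0},{"linear":[0,0,0],"turn":[0,0,-1],"claw":0}]}}

```text
time: 2.85
position: [0.5736, 0.2305, 0.2438]
tool_rot: [3.033, 0.819, -0.002]
ft_force: [0.5, -0.0, 1.0]
grip_width: 1.0
```

>>> {"name": "move_arm", "arguments": {"deltas": [{"linear":[0,0,0],"turn":[0,0,-1],"claw":0},{"linear":[0,0,0],"turn":[0,0,-1],"claw":0},{"linear":[0,0,0],"turn":[0,0,-1],"claw":0},{"linear":[0,0,0],"turn":[0,0,-1],"claw":0},{"linear":[0,0,0],"turn":[0,0,-1],"claw":0},{"linear":[0,0,0],"turn":[0,0,0],"claw":0},{"linear":[0,0,0],"turn":[0,0,0],"claw":0}]}}

```text
time: 3.43
position: [0.5738, 0.2301, 0.244]
tool_rot: [-2.849, -1.324, 0.001]
ft_force: [0.5, -0.5, 0.2]
grip_width: 1.004
```

```bash
python3 - <<'E'
from h import *
s,d=get('wrist','w1.png'); import pickle; pickle.dump((s,d),open('w1.pkl','wb'))
M=R.from_rotvec(s['tool_rot']).as_matrix()
print(s['time'],s['position'],M.round(3),s['joint_positions'].round(2),d['K'],d['tool_from_camera'])
E
```

```text
3.4333 [0.57379051 0.2301249  0.24404958] [[ 0.645  0.764 -0.001]
 [ 0.764 -0.645 -0.   ]
 [-0.001 -0.    -1.   ]] [ 0.28  0.38 -0.91  1.51  0.3   1.4  -1.34] [[325.1922621    0.         272.0656027 ]
 [  0.         325.1922621  211.73352727]
 [  0.           0.           1.        ]] [[-3.09361916e-04 -9.54978343e-01 -2.96675358e-01  8.22384721e-02]
 [ 9.99999911e-01 -3.80873049e-04  1.83242805e-04 -1.09326617e-03]
 [-2.87988559e-04 -2.96675275e-01  9.54978376e-01 -1.40575376e-01]
 [ 0.00000000e+00  0.00000000e+00  0.00000000e+00  1.00000000e+00]]
```

View pics/w1.png

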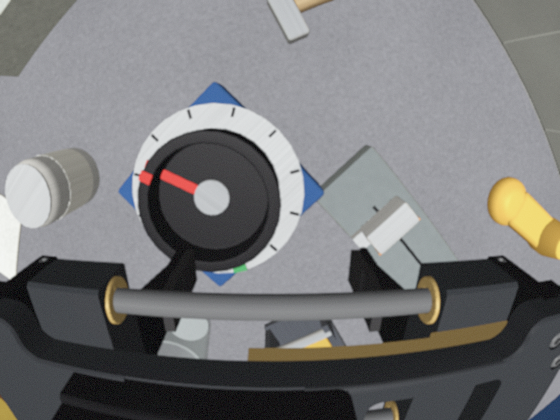

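```bash
python3 - <<'E'
from h import *
import pickle
s,d=pickle.load(open('w1.pkl','rb'))
im=d['image']; g=cv2.cvtColor(im,cv2.COLOR_RGB2GRAY); hsv=cv2.cvtColor(im,cv2.COLOR_RGB2HSV)
n,l,st,c=cv2.connectedComponentsWithStats(((g>110)&(hsv[...,1]<60)).astype('u1'))
i=l[199,212]; print(st[i],c[i]); B=pt(s,d,*c[i],.070); print('boss',B)
# dial outer edge: bright region connected ; visible arc
i=l[115,200]; k,_=cv2.findContours((l==i).astype('u1'),0,1); k=max(k,key=cv2.contourArea)[:,0]
w=np.array([pt(s,d,*x,.052)[:2] for x in k if x[1]<235])
r=np.hypot(*(w-B[:2]).T); w=w[(r>.085)]
A=np.c_[2*w,np.ones(len(w))]; x=np.linalg.lstsq(A,(w**2).sum(1),rcond=None)[0]; print('dial c',x[:2],'R',np.sqrt(x[2]+x[0]**2+x[1]**2),len(w))
m=cv2.inRange(hsv,(0,170,90),(8,255,255)); n,l,st,c=cv2.connectedComponentsWithStats(m)
for i in range(1,n):
  if st[i,4]>20:
    for z in(.052,.067,.099):
      p=pt(s,d,*c[i],z)-B; print(st[i],c[i].round(1),z,np.hypot(*p[:2]).round(4),np.degrees(np.arctan2(p[1],p[0])).round(1))
# far rim top outer edge
for u,v in[(210,129),(281,196),(139,195)]: print(pt(s,d,u,v,.099)-B)
E
```

```text
[ 193  179   37   37 1035] [211.36328502 197.22801932]
boss [0.52584663 0.27024578 0.07      ]
dial c [0.60970224 0.25105363] R 0.32848083673121664 1264
[0.05028631 0.04904225 0.029     ]
[ 0.05867818 -0.03825372  0.029     ]
[-0.04388124  0.05074264  0.029     ]
```

>>> {"name": "move_arm", "arguments": {"deltas": [{"linear":[0,0.04,0.61],"turn":[0,0,0],"claw":0},{"linear":[0,0,0.61],"turn":[0,0,0],"claw":0},{"linear":[0,0,0.61],"turn":[0,0,0],"claw":0},{"linear":[0,0,0.61],"turn":[0,0,0],"claw":0},{"linear":[0,0,0.61],"turn":[0,0,0],"claw":0},{"linear":[0,0,0.61],"turn":[0,0,0],"claw":0},{"linear":[0,0,0.61],"turn":[0,0,0],"claw":0},{"linear":[0,0,0.6],"turn":[0,0,0],"claw":0},{"linear":[0,0,0],"turn":[0,0,0],"claw":0},{"linear":[0,0,0],"turn":[0,0,0],"claw":0}]}}

```text
time: 4.32
position: [0.5743, 0.2293, 0.0977]
tool_rot: [-2.848, -1.326, 0.003]
ft_force: [-0.1, 0.3, 0.4]
grip_width: 0.999
```

>>> {"name": "move_arm", "arguments": {"deltas": [{"linear":[0,0,0],"turn":[0,0,0],"claw":1},{"linear":[0,0,0],"turn":[0,0,0],"claw":1},{"linear":[0,0,0],"turn":[0,0,0],"claw":1},{"linear":[0,0,0],"turn":[0,0,0],"claw":1},{"linear":[0,0,0],"turn":[0,0,0],"claw":1},{"linear":[0,0,0],"turn":[0,0,0],"claw":1},{"linear":[0,0,0],"turn":[0,0,0],"claw":1},{"linear":[0,0,0],"turn":[0,0,0],"claw":1},{"linear":[0,0,0],"turn":[0,0,0],"claw":1},{"linear":[0,0,0],"turn":[0,0,0],"claw":1},{"linear":[0,0,0],"turn":[0,0,0],"claw":1},{"linear":[0,0,0],"turn":[0,0,0],"claw":1}], "grip_force": 35}}

```text
time: 5.32
position: [0.5748, 0.2296, 0.0984]
tool_rot: [2.847, 1.327, -0.0]
ft_force: [0.5, -1.1, -0.4]
grip_width: 0.171
```

>>> {"name": "move_arm", "arguments": {"deltas": [{"linear":[0,0,0],"turn":[0,0,0],"claw":1},{"linear":[0,0,0],"turn":[0,0,0],"claw":1},{"linear":[0,0,0],"turn":[0,0,0],"claw":1},{"linear":[0.149,-0.005,0],"turn":[0,0,-1],"claw":1},{"linear":[0.149,-0.005,0],"turn":[0,0,-1],"claw":1},{"linear":[0.149,-0.005,0],"turn":[0,0,-1],"claw":1},{"linear":[0.149,-0.005,0],"turn":[0,0,-1],"claw":1},{"linear":[0.149,-0.005,0],"turn":[0,0,-1],"claw":1}]}}

```text
time: 5.98
position: [0.5862, 0.2491, 0.0984]
tool_rot: [-2.571, -1.805, -0.0]
ft_force: [0.7, 1.2, -2.1]
grip_width: 0.149
```

```bash
cat > red.py <<'E'
from h import *
H=np.array([.5257,.2705])
def red(nm,f=None):
    s,d=get(nm,f); hsv=cv2.cvtColor(d['image'],cv2.COLOR_RGB2HSV)
    for name,lo,hi,z in(('red',(0,170,80),(8,255,255),.067),('red@.054',(0,170,80),(8,255,255),.054),('green',(50,120,50),(80,255,255),.052)):
        n,l,st,c=cv2.connectedComponentsWithStats(cv2.inRange(hsv,np.array(lo),np.array(hi)))
        for i in range(1,n):
            p=pt(s,d,*c[i],z)[:2]-H
            if st[i,4]>4 and np.hypot(*p)<.1: print(nm,name,st[i,4],c[i].round(1),'r',np.hypot(*p).round(4),'ang',np.degrees(np.arctan2(p[1],p[0])).round(1)%360)
E
python3 -c "
from red import *
red('top');red('scene');red('wrist'); print(ctrl.get_state()['ft_force'],ctrl.get_state()['torque'])"
```

```text
top red 44 [162.6 212.3] r 0.0442 ang 131.2
top red 23 [154.  217.3] r 0.0698 ang 127.7
top red@.054 44 [162.6 212.3] r 0.0454 ang 127.1
top red@.054 23 [154.  217.3] r 0.0714 ang 125.1
scene green 24 [341.8 210.5] r 0.0857 ang 243.9
wrist red 549 [112.7 234.6] r 0.0389 ang 135.7
wrist red 249 [ 52.1 237.3] r 0.087 ang 151.6
wrist red@.054 549 [112.7 234.6] r 0.0442 ang 145.8
wrist red@.054 249 [ 52.1 237.3] r 0.0976 ang 155.7
[ 5.02863061  4.38965366 -4.75385568] [ 0.88095643 -0.92437594 -0.25996336]
```

>>> {"name": "move_arm", "arguments": {"deltas": [{"linear":[0.149,-0.005,0],"turn":[0,0,-1],"claw":1},{"linear":[0.149,-0.005,0],"turn":[0,0,-1],"claw":1},{"linear":[0.149,-0.005,0],"turn":[0,0,-1],"claw":1},{"linear":[0.149,-0.005,0],"turn":[0,0,-1],"claw":1},{"linear":[0.149,-0.005,0],"turn":[0,0,-1],"claw":1},{"linear":[0.149,-0.005,0],"turn":[0,0,-1],"claw":1},{"linear":[0.149,-0.005,0],"turn":[0,0,-1],"claw":1},{"linear":[0.149,-0.005,0],"turn":[0,0,-1],"claw":1},{"linear":[0.149,-0.005,0],"turn":[0,0,-1],"claw":1},{"linear":[0.149,-0.005,0],"turn":[0,0,-1],"claw":1},{"linear":[0.149,-0.005,0],"turn":[0,0,-1],"claw":1},{"linear":[0.149,-0.005,0],"turn":[0,0,-1],"claw":1},{"linear":[0.149,-0.005,0],"turn":[0,0,-1],"claw":1}]}}

```text
time: 7.22
position: [0.579, 0.3045, 0.0984]
tool_rot: [-1.521, -2.747, 0.004]
ft_force: [-1.4, -0.4, 1.0]
grip_width: 0.152
```

>>> {"name": "move_arm", "arguments": {"deltas": [{"linear":[0.149,-0.005,0],"turn":[0,0,-1],"claw":1},{"linear":[0.149,-0.005,0],"turn":[0,0,-1],"claw":1},{"linear":[0.149,-0.005,0],"turn":[0,0,-1],"claw":1},{"linear":[0.149,-0.005,0],"turn":[0,0,-1],"claw":1},{"linear":[0.149,-0.005,0],"turn":[0,0,-1],"claw":1},{"linear":[0.149,-0.005,0],"turn":[0,0,-1],"claw":1},{"linear":[0.149,-0.005,0],"turn":[0,0,-1],"claw":1},{"linear":[0.149,-0.005,0],"turn":[0,0,-1],"claw":1},{"linear":[0.149,-0.005,0],"turn":[0,0,-1],"claw":1},{"linear":[0.149,-0.005,0],"turn":[0,0,-1],"claw":1},{"linear":[0.149,-0.005,0],"turn":[0,0,-1],"claw":1},{"linear":[0.149,-0.005,0],"turn":[0,0,-1],"claw":1},{"linear":[0,0,0],"turn":[0,0,0],"claw":1},{"linear":[0,0,0],"turn":[0,0,0],"claw":1}]}}

```text
time: 8.38
position: [0.5349, 0.3324, 0.0983]
tool_rot: [-0.277, -3.126, 0.008]
ft_force: [-5.2, -3.2, 4.1]
grip_width: 0.147
```

```bash
python3 -c "
from red import *
red('top');red('scene');red('wrist','w2.png'); print(ctrl.get_state())"
```

```text
scene red 11 [350.8 200.5] r 0.0822 ang 216.7
scene red 36 [357.1 211. ] r 0.0405 ang 233.5
scene red@.054 11 [350.8 200.5] r 0.0905 ang 211.6
scene red@.054 36 [357.1 211. ] r 0.0464 ang 221.3
scene green 24 [341.8 210.5] r 0.0857 ang 243.9
wrist red 354 [110.3 230.7] r 0.0416 ang 233.0
wrist red 229 [ 52.5 236.4] r 0.0873 ang 251.0
wrist red 32 [107.7 237.8] r 0.0423 ang 240.6
wrist red 66 [124.2 244.2] r 0.0302 ang 240.4
wrist red 8 [132.8 247.2] r 0.0242 ang 240.1
wrist red@.054 354 [110.3 230.7] r 0.0468 ang 242.7
wrist red@.054 229 [ 52.5 236.4] r 0.0979 ang 255.1
wrist red@.054 32 [107.7 237.8] r 0.0485 ang 249.6
wrist red@.054 66 [124.2 244.2] r 0.0358 ang 252.7
wrist red@.054 8 [132.8 247.2] r 0.0294 ang 255.1
{'time': 8.5333, 'joint_positions': array([ 0.26967469,  0.75516878, -1.23782559,  1.63381388,  0.73600263,
        1.30402862,  0.29617545]), 'qd': array([-8.50719764e-04, -1.88352317e-04,  2.24620092e-04, -4.93525248e-05,
        2.49691977e-04, -2.97770539e-05,  7.21975762e-04]), 'joint_torque': array([ -0.34851803, -44.26734209, -19.57933187, -24.0030545 ,
         1.09705411,  -1.75508   ,   0.30142743]), 'position': array([0.53486004, 0.3324026 , 0.09834248]), 'tool_rot': array([-0.27762971, -3.12542737,  0.00778469]), 'ft_force': array([-5.32626118, -3.7167059 ,  4.9754983 ]), 'torque': array([-0.64359799,  0.96530651, -0.3391709 ]), 'grip_width': 0.14979918651550042}
```

View pics/w2.png

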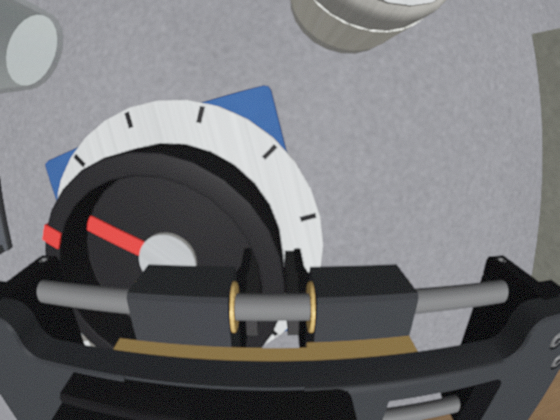

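>>> {"name": "move_arm", "arguments": {"deltas": [{"linear":[0.149,-0.005,0],"turn":[0,0,-1],"claw":1},{"linear":[0.149,-0.005,0],"turn":[0,0,-1],"claw":1},{"linear":[0.149,-0.005,0],"turn":[0,0,-1],"claw":1},{"linear":[0,0,0],"turn":[0,0,0],"claw":1},{"linear":[0,0,0],"turn":[0,0,0],"claw":1}]}}

```text
time: 8.95
position: [0.5219, 0.3329, 0.0983]
tool_rot: [0.05, -3.137, 0.008]
ft_force: [-5.0, -4.8, 5.0]
grip_width: 0.15
```

```bash
python3 -c "
from red import *
red('top','t3.png');red('scene');red('wrist'); s=ctrl.get_state();print(s['joint_positions'].round(3),s['position'],s['tool_rot'])"
```

```text
scene red 10 [349.2 203. ] r 0.078 ang 224.5
scene red 6 [344.2 210.2] r 0.0763 ang 249.4
scene red 39 [356.1 212.8] r 0.0401 ang 244.8
scene red@.054 10 [349.2 203. ] r 0.0852 ang 218.5
scene red@.054 6 [344.2 210.2] r 0.0794 ang 241.7
scene red@.054 39 [356.1 212.8] r 0.0442 ang 231.1
scene green 13 [340.2 210.2] r 0.0905 ang 244.6
wrist red 568 [113.2 233.2] r 0.039 ang 246.2
wrist red 234 [ 52.4 235.3] r 0.0872 ang 262.6
wrist red@.054 568 [113.2 233.2] r 0.0443 ang 256.3
wrist red@.054 234 [ 52.4 235.3] r 0.0978 ang 266.7
wrist green 66 [ 60.3 188. ] r 0.0938 ang 244.3
[ 0.291  0.765 -1.28   1.661  0.758  1.311  0.472] [0.52195592 0.33290107 0.09832209] [ 0.04938402 -3.13738923  0.0082243 ]
```

>>> {"name": "move_arm", "arguments": {"deltas": [{"linear":[0,0,0],"turn":[0,0,0],"claw":0},{"linear":[0,0,0],"turn":[0,0,0],"claw":0},{"linear":[0,0,0],"turn":[0,0,0],"claw":0},{"linear":[0,0,0],"turn":[0,0,0],"claw":0},{"linear":[0,0,0],"turn":[0,0,0],"claw":0},{"linear":[0,0,0],"turn":[0,0,0],"claw":0},{"linear":[0,0,-0.6],"turn":[0,0,0],"claw":0},{"linear":[0,0,-0.6],"turn":[0,0,0],"claw":0},{"linear":[0,0,-0.6],"turn":[0,0,0],"claw":0},{"linear":[0,0,-0.6],"turn":[0,0,0],"claw":0},{"linear":[0,0,-0.6],"turn":[0,0,0],"claw":0},{"linear":[0,0,-0.6],"turn":[0,0,0],"claw":0},{"linear":[0,0,-0.6],"turn":[0,0,0],"claw":0},{"linear":[0,0,-0.6],"turn":[0,0,0],"claw":0},{"linear":[0,0,0],"turn":[0,0,0],"claw":0},{"linear":[0,0,0],"turn":[0,0,0],"claw":0}]}}

```text
time: 10.43
position: [0.524, 0.3354, 0.2442]
tool_rot: [-0.054, 3.139, 0.001]
ft_force: [0.2, 0.2, 0.2]
grip_width: 0.997
```

```bash
python3 -c "
from red import *
red('top','t4.png');red('scene');red('wrist','w4.png'); s=ctrl.get_state();print(s['position'],s['tool_rot'])"
```

```text
scene red 10 [349.2 203. ] r 0.078 ang 224.5
scene red 6 [344.2 210.2] r 0.0763 ang 249.4
scene red 37 [356.1 212.8] r 0.04 ang 244.3
scene red@.054 10 [349.2 203. ] r 0.0852 ang 218.5
scene red@.054 6 [344.2 210.2] r 0.0794 ang 241.7
scene red@.054 37 [356.1 212.8] r 0.0442 ang 230.7
scene green 13 [340.2 210.2] r 0.0905 ang 244.6
wrist red 20 [157.5 174.2] r 0.0583 ang 247.0
wrist red 54 [142.9 178.9] r 0.0727 ang 256.0
wrist red@.054 20 [157.5 174.2] r 0.0618 ang 250.9
wrist red@.054 54 [142.9 178.9] r 0.0775 ang 258.9
wrist green 60 [138.7 157.8] r 0.089 ang 244.9
[0.52347986 0.33443376 0.241554  ] [ 5.39557378e-02 -3.13996574e+00  1.77619939e-03]
```

View pics/w4.png

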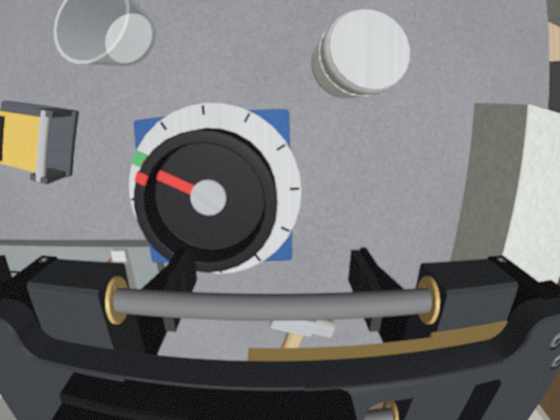

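```bash
python3 - <<'E'
from h import *
s=ctrl.get_state(); d=cams.get_image('wrist')
im=d['image'].astype(int); m=((im[...,0]>2*im[...,1])&(im[...,0]>2*im[...,2])&(im[...,0]>90)).astype('u1')
n,l,st,c=cv2.connectedComponentsWithStats(m)
bl=cv2.connectedComponentsWithStats(((im.min(2)>110)).astype('u1')); i=bl[1][197,208]; print(bl[2][i]); B=pt(s,d,*bl[3][i],.070); print('B',B)
A=lambda p:(np.hypot(*p[:2]).round(4),np.degrees(np.arctan2(p[1],p[0])).round(2)%360)
for i in range(1,n):
    if st[i,4]>15 and 100<c[i,0]<230 and 130<c[i,1]<240: print(st[i],c[i].round(1),[A(pt(s,d,*c[i],z)-B) for z in(.067,.099)])
hsv=cv2.cvtColor(d['image'],cv2.COLOR_RGB2HSV); g=cv2.inRange(hsv,(45,90,50),(85,255,255)); g[:120]=0;g[220:]=0;g[:,:100]=0;g[:,170:]=0
n,l,st,c=cv2.connectedComponentsWithStats(g)
for i in range(1,n): print('g',st[i],c[i],A(pt(s,d,*c[i],.052)-B))
# ticks are black on bright dial: use for check
E
```

```text
[ 190  180   37   36 1046]
B [0.52511279 0.27063675 0.07      ]
[156 170  38  25 438] [173.9 181.8] [(np.float64(0.039), np.float64(247.68)), (np.float64(0.0341), np.float64(230.08))]
[136 172  13  15 141] [141.7 178.8] [(np.float64(0.0741), np.float64(256.33)), (np.float64(0.0632), np.float64(247.43))]
g [132 151  16  17 141] [138.85106383 158.65248227] (np.float64(0.0885), np.float64(245.55))
```

>>> {"name": "move_arm", "arguments": {"deltas": [{"linear":[0.08,-0.9,0],"turn":[0,0,0],"claw":0},{"linear":[0.08,-0.9,0],"turn":[0,0,0],"claw":0},{"linear":[0.08,-0.9,0],"turn":[0,0,0],"claw":0},{"linear":[0.08,-0.9,0],"turn":[0,0,0],"claw":0},{"linear":[0.08,-0.9,0],"turn":[0,0,0],"claw":0},{"linear":[0.08,-0.9,0],"turn":[0,0,0],"claw":0},{"linear":[0.08,-0.9,0],"turn":[0,0,0],"claw":0},{"linear":[0.08,-0.9,0],"turn":[0,0,0],"claw":0},{"linear":[0.08,-0.9,0],"turn":[0,0,0],"claw":0},{"linear":[0.08,-0.9,0],"turn":[0,0,0],"claw":0},{"linear":[0.08,-0.9,0],"turn":[0,0,0],"claw":0},{"linear":[0.08,-0.9,0],"turn":[0,0,0],"claw":0},{"linear":[0.08,-0.9,0],"turn":[0,0,0],"claw":0},{"linear":[0,0,0],"turn":[0,0,0],"claw":0}]}}

```text
time: 11.8
position: [0.5039, -0.0242, 0.2414]
tool_rot: [0.039, -3.139, 0.004]
ft_force: [-0.3, -1.5, 0.0]
grip_width: 1.002
```

```bash
python3 - <<'E'
from h import *
s,d=get('top','t5.png'); s2,d2=get('wrist','w5.png'); im=d['image'].astype(int)
H=np.array([.5256,.2706])
A=lambda p:(np.hypot(*(p[:2]-H)).round(4),np.degrees(np.arctan2(*(p[:2]-H)[::-1])).round(2)%360)
m=((im[...,0]>1.6*im[...,1])&(im[...,0]>1.6*im[...,2])&(im[...,0]>60)).astype('u1')
g=((im[...,1]>1.3*im[...,0])&(im[...,1]>1.3*im[...,2])).astype('u1')
for nm,q,zz in(('r',m,(.054,.067,.099)),('g',g,(.052,))):
    n,l,st,c=cv2.connectedComponentsWithStats(q)
    for i in range(1,n):
        if 130<c[i,0]<220 and 160<c[i,1]<250: print(nm,st[i],c[i].round(1),[A(pt(s,d,*c[i],z)) for z in zz])
a=cv2.resize(d['image'][155:245,135:225],None,fx=4.4,fy=4.4,interpolation=cv2.INTER_CUBIC); b=cv2.resize(d['image'][130:185,195:340],(400,152),interpolation=cv2.INTER_CUBIC)
o=np.zeros((396,800,3),'u1'); o[:,:396]=a; o[:152,400:]=b
cv2.imwrite('pics/c5.png',o[:,:,::-1]); print(s2['position'],s2['tool_rot'],s2['joint_positions'].round(2))
E
```

```text
r [181 202  23  13 113] [191.3 207.9] [(np.float64(0.0423), np.float64(249.64)), (np.float64(0.045), np.float64(248.45)), (np.float64(0.0517), np.float64(246.04000000000002))]
g [201 204   1   1   1] [201. 204.] [(np.float64(0.0648), np.float64(266.79))]
g [200 213  10   7  32] [204.9 216. ] [(np.float64(0.084), np.float64(244.94))]
[ 0.50399494 -0.02095926  0.24155007] [ 4.31958019e-02 -3.13955686e+00  9.15717556e-04] [ 1.25  0.17 -1.36  1.78  0.17  1.34  1.46]
```

View pics/c5.png

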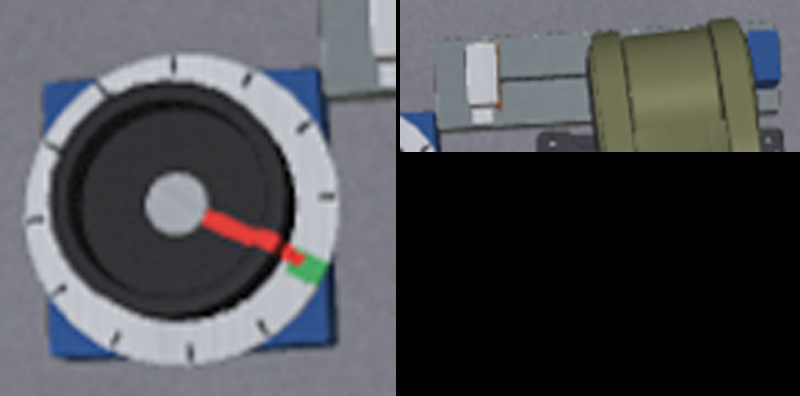

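>>> {"name": "move_arm", "arguments": {"deltas": [{"linear":[0,0,0],"turn":[0,0,1],"claw":0},{"linear":[0,0,0],"turn":[0,0,1],"claw":0},{"linear":[0,0,0],"turn":[0,0,1],"claw":0},{"linear":[0,0,0],"turn":[0,0,1],"claw":0},{"linear":[0,0,0],"turn":[0,0,1],"claw":0},{"linear":[0,0,0],"turn":[0,0,1],"claw":0},{"linear":[0,0,0],"turn":[0,0,1],"claw":0},{"linear":[0,0,0],"turn":[0,0,1],"claw":0},{"linear":[0,0,0],"turn":[0,0,1],"claw":0},{"linear":[0,0,0],"turn":[0,0,1],"claw":0},{"linear":[0,0,0],"turn":[0,0,1],"claw":0},{"linear":[0,0,0],"turn":[0,0,1],"claw":0},{"linear":[0,0,0],"turn":[0,0,1],"claw":0}]}}

```text
time: 12.98
position: [0.5044, -0.0148, 0.2421]
tool_rot: [-1.328, -2.846, -0.001]
ft_force: [-0.6, 0.0, -0.5]
grip_width: 0.996
```

>>> {"name": "move_arm", "arguments": {"deltas": [{"linear":[0,0,0],"turn":[0,0,1],"claw":0},{"linear":[0,0,0],"turn":[0,0,1],"claw":0},{"linear":[0,0,0],"turn":[0,0,1],"claw":0},{"linear":[0,0,0],"turn":[0,0,1],"claw":0},{"linear":[0,0,0],"turn":[0,0,1],"claw":0},{"linear":[0,0,0],"turn":[0,0,1],"claw":0},{"linear":[0,0,0],"turn":[0,0,1],"claw":0},{"linear":[0,0,0],"turn":[0,0,1],"claw":0},{"linear":[0,0,0],"turn":[0,0,1],"claw":0},{"linear":[0,0,0],"turn":[0,0,1],"claw":0},{"linear":[0,0,0],"turn":[0,0,1],"claw":0},{"linear":[0,0,0],"turn":[0,0,1],"claw":0},{"linear":[0,0,0],"turn":[0,0,0],"claw":0}]}}

```text
time: 14.07
position: [0.5044, -0.0149, 0.2421]
tool_rot: [-2.369, -2.061, -0.0]
ft_force: [-0.5, 0.1, 0.7]
grip_width: 0.998
```

```bash
python3 - <<'E'
from h import *
s=ctrl.get_state(); M=R.from_rotvec(s['tool_rot']).as_matrix()
print(s['time'],s['position'],M[:2,:2],s['joint_positions'].round(2)); print(M.T@(np.array([.484,-.394,.241])-s['position'])/.03)
E
```

```text
14.0667 [ 0.50440395 -0.01489769  0.24206297] [[ 0.13831833  0.9903876 ]
 [ 0.99038758 -0.1383178 ]] [ 1.06  0.1  -1.12  1.78  0.09  1.32 -0.22]
[-12.60937305   1.07431985   0.02594323]
```

>>> {"name": "move_arm", "arguments": {"deltas": [{"linear":[-0.9,0.08,0],"turn":[0,0,0],"claw":0},{"linear":[-0.9,0.08,0],"turn":[0,0,0],"claw":0},{"linear":[-0.9,0.08,0],"turn":[0,0,0],"claw":0},{"linear":[-0.9,0.08,0],"turn":[0,0,0],"claw":0},{"linear":[-0.9,0.08,0],"turn":[0,0,0],"claw":0},{"linear":[-0.9,0.08,0],"turn":[0,0,0],"claw":0},{"linear":[-0.9,0.08,0],"turn":[0,0,0],"claw":0},{"linear":[-0.9,0.08,0],"turn":[0,0,0],"claw":0},{"linear":[-0.9,0.08,0],"turn":[0,0,0],"claw":0},{"linear":[-0.9,0.08,0],"turn":[0,0,0],"claw":0},{"linear":[-0.9,0.08,0],"turn":[0,0,0],"claw":0},{"linear":[-0.9,0.08,0],"turn":[0,0,0],"claw":0},{"linear":[-0.9,0.08,0],"turn":[0,0,0],"claw":0},{"linear":[-0.9,0.08,0],"turn":[0,0,0],"claw":0},{"linear":[0,0,0],"turn":[0,0,0],"claw":0},{"linear":[0,0,0],"turn":[0,0,0],"claw":0}]}}

```text
time: 15.4
position: [0.485, -0.3967, 0.2413]
tool_rot: [-2.37, -2.059, -0.002]
ft_force: [-0.2, 0.5, -0.7]
grip_width: 0.997
```

```bash
python3 - <<'E'
from h import *
s,d=get('wrist','w6.png'); import pickle; pickle.dump((s,d),open('w6.pkl','wb'))
M=R.from_rotvec(s['tool_rot']).as_matrix()
print(s['position'],M.round(3),s['joint_positions'].round(2))
s,d=get('top','t6.png'); im=d['image'].astype(int)
E
```

```text
[ 0.48495692 -0.39665211  0.24130593] [[ 0.14   0.99  -0.   ]
 [ 0.99  -0.14   0.002]
 [ 0.002 -0.001 -1.   ]] [ 1.31  0.39 -0.86  1.49  0.3   1.39  0.29]
```

View pics/w6.png

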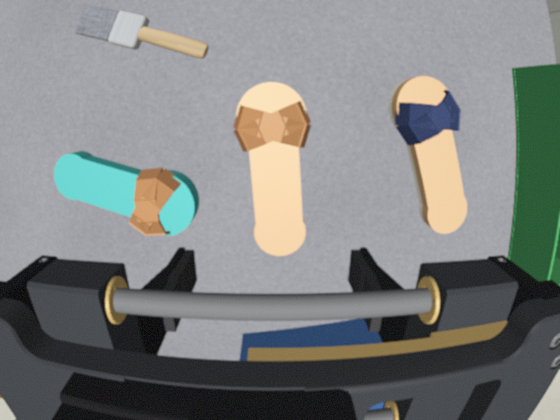

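```bash
cat > sandal.py <<'E'
from h import *
def sandal(s,d,box,z,heel_seed=None,dark=None):
    """axis of sandal from top-face contour: returns centre line, heel end; box=(u0,v0,u1,v1)"""
    hsv=cv2.cvtColor(d['image'],cv2.COLOR_RGB2HSV); m=((hsv[...,1]>70)&(hsv[...,0]<22)&(hsv[...,2]>90)).astype('u1')
    b=np.zeros_like(m); b[box[1]:box[3],box[0]:box[2]]=1; m*=b
    k,_=cv2.findContours(m,0,1); k=max(k,key=cv2.contourArea)[:,0]
    return np.array([pt(s,d,*x,z)[:2] for x in k]),k
E
python3 - <<'E'
from sandal import *
import pickle
s,d=pickle.load(open('w6.pkl','rb'))
w,k=sandal(s,d,(225,70,320,262),.028)
# top-face toe & heel arcs
toe=w[(k[:,1]<100)]; heel=w[k[:,1]>236]
def circ(w):
    x=np.linalg.lstsq(np.c_[2*w,np.ones(len(w))],(w**2).sum(1),rcond=None)[0]; return x[:2],np.sqrt(x[2]+x[:2]@x[:2])
ct,rt=circ(toe);ch,rh=circ(heel);print('toe c',ct,rt,'heel c',ch,rh,'dist (want .132)',np.linalg.norm(ct-ch))
u=(ct-ch)/np.linalg.norm(ct-ch);print('ang',np.degrees(np.arctan2(u[1],u[0])))
t=(w-ch)@u; n=(w-ch)@np.array([-u[1],u[0]]); print('ends',t.min(),t.max())
for side in(-1,1):
    q=(k[:,1]>165)&(k[:,1]<222)&(np.sign(n)==side); f=np.polyfit(t[q],n[q],1); print('side',f,np.degrees(np.arctan(f[0])))
o=ch+u*(t.min()+t.max())/2; wa=o-.02*u; print('origin',o,'waist',wa)
M=R.from_rotvec(s['tool_rot']).as_matrix(); dl=M.T@(np.r_[wa,.017]-s['position']); print(dl, dl/.03)
E
```

```text
toe c [0. 0.] 0.0 heel c [ 0.48547794 -0.44866792] 0.028442152969242303 dist (want .132) 0.6610534964240458
ang 137.2565728575776
ends -0.028799980947884985 0.0639145610042534
side [ 0.14025786 -0.05100486] 7.984099968484069
side [-1.49258967  0.04898069] -56.178844214388114
origin [ 0.47258386 -0.43675149] waist [ 0.48727186 -0.45032582]
[-0.05330449  0.00993677  0.22418579] [-1.77681634  0.33122581  7.47285951]
```

```bash
sed -i 's/k=max(k,key=cv2.contourArea)\[:,0\]/k=np.vstack([c[:,0] for c in k if len(c)>20])/' sandal.py
python3 - <<'E'
from sandal import *
import pickle
s,d=pickle.load(open('w6.pkl','rb'))
w,k=sandal(s,d,(225,70,320,262),.028)
toe=w[(k[:,1]<98)]; heel=w[k[:,1]>236]
def circ(w):
    x=np.linalg.lstsq(np.c_[2*w,np.ones(len(w))],(w**2).sum(1),rcond=None)[0]; return x[:2],np.sqrt(x[2]+x[:2]@x[:2])
ct,rt=circ(toe);ch,rh=circ(heel);print('toe c',ct,rt,'heel c',ch,rh,'dist (want .132)',np.linalg.norm(ct-ch))
u=(ct-ch)/np.linalg.norm(ct-ch);print('ang',np.degrees(np.arctan2(u[1],u[0])))
t=(w-ch)@u; n=(w-ch)@np.array([-u[1],u[0]]); print('ends',t.min(),t.max())
for side in(-1,1):
    q=(k[:,1]>165)&(k[:,1]<222)&(np.sign(n)==side); f=np.polyfit(t[q],n[q],1); print('side',f,np.degrees(np.arctan(f[0])))
o=ch+u*(t.min()+t.max())/2; wa=o-.02*u; print('origin',o,'waist',wa)
M=R.from_rotvec(s['tool_rot']).as_matrix(); dl=M.T@(np.r_[wa,.017]-s['position']); print(dl, dl/.03)
E
```

```text
toe c [0. 0.] 0.0 heel c [ 0.48547794 -0.44866792] 0.028442152969242303 dist (want .132) 0.6610534964240458
ang 137.2565728575776
ends -0.028799980947884985 0.11789162803199084
side [ 0.11372001 -0.05079311] 6.487805031776002
side [-1.49258967  0.04898069] -56.178844214388114
origin [ 0.45276347 -0.41843393] waist [ 0.46745147 -0.43200826]
[-0.03793497 -0.01224783  0.2242333 ] [-1.26449908 -0.40826095  7.47444348]
```

```bash
python3 - <<'E'
from sandal import *
import pickle
s,d=pickle.load(open('w6.pkl','rb'))
hsv=cv2.cvtColor(d['image'],cv2.COLOR_RGB2HSV)
print([hsv[v,u] for u,v in[(271,90),(271,100),(275,180),(262,125),(240,92),(310,180)]])
m=((hsv[...,1]>70)&(hsv[...,0]<22)&(hsv[...,2]>90)).astype('u1'); print([(v,np.flatnonzero(m[v,225:320])[[0,-1]]+225 if m[v,225:320].any() else 0) for v in range(80,262,8)])
w,k=sandal(s,d,(225,70,320,262),.028)
w2=[(np.flatnonzero(m[v,225:320])[[0,-1]]+225,v) for v in range(165,225,4)]
mid=np.array([(pt(s,d,a,v,.028)+pt(s,d,b,v,.028))[:2]/2 for (a,b),v in w2]); wd=[np.linalg.norm(pt(s,d,a,v,.028)-pt(s,d,b,v,.028)) for (a,b),v in w2]
print('width',np.round(wd,4)); c=mid.mean(0); u=np.linalg.svd(mid-c)[2][0]; u*=np.sign(u[1]); print('ang',np.degrees(np.arctan2(u[1],u[0])))
ys,xs=np.nonzero(m[70:262,225:320]); P=np.array([pt(s,d,x+225,y+70,.028)[:2] for x,y in zip(xs,ys)]); t=(P-c)@u; print('ends',t.min(),t.max(),t.max()-t.min())
o=c+u*(t.min()+t.max())/2; wa=o-.02*u; print('origin',o,'waist',wa)
M=R.from_rotvec(s['tool_rot']).as_matrix(); dl=M.T@(np.r_[wa,.017]-s['position']); print(dl, dl/.03, 'tool x ang',np.degrees(np.arctan2(M[1,0],M[0,0])))
E
```

```text
[array([ 18,  64, 252], dtype=uint8), array([ 18,  66, 251], dtype=uint8), array([ 17,  70, 251], dtype=uint8), array([ 15, 102, 228], dtype=uint8), array([115,   9, 172], dtype=uint8), array([120,   8, 170], dtype=uint8)]
[(80, 0), (88, 0), (96, 0), (104, array([289, 302])), (112, array([238, 305])), (120, array([235, 309])), (128, array([235, 308])), (136, array([237, 306])), (144, array([240, 303])), (152, array([296, 296])), (160, array([276, 297])), (168, array([258, 297])), (176, array([254, 298])), (184, array([253, 299])), (192, array([254, 299])), (200, array([254, 300])), (208, array([255, 300])), (216, array([256, 300])), (224, array([256, 303])), (232, array([255, 304])), (240, array([257, 302])), (248, array([262, 296])), (256, 0)]
width [0.0495 0.0507 0.0498 0.0499 0.0501 0.0491 0.0504 0.0505 0.0496 0.0509
 0.0511 0.0512 0.0503 0.0516 0.053 ]
ang 86.12196770381169
ends -0.07513226955703223 0.1015442743613998 0.17667654391843202
origin [ 0.48960974 -0.38908374] waist [ 0.48825708 -0.40903795]
[-0.01228384  0.00514544  0.22427679] [-0.40946124  0.17151471  7.47589312] tool x ang 81.97086285248706
```

Saturation threshold was too high; use 40.

```bash
cat > sd.py <<'E'
from h import *
def meas(s,d,u0,u1,v0,v1,va,vb,z):
    hsv=cv2.cvtColor(d['image'],cv2.COLOR_RGB2HSV)
    m=((hsv[...,1]>38)&(hsv[...,0]<25)&(hsv[...,2]>90)).astype('u1')
    w2=[(np.flatnonzero(m[v,u0:u1])[[0,-1]]+u0,v) for v in range(va,vb,2)]
    L=np.array([pt(s,d,a-.5,v,z)[:2] for (a,b),v in w2]); Rr=np.array([pt(s,d,b+.5,v,z)[:2] for (a,b),v in w2]); mid=(L+Rr)/2
    c=mid.mean(0); u=np.linalg.svd(mid-c)[2][0]; u*=np.sign(u[1])
    ys,xs=np.nonzero(m[v0:v1,u0:u1]); P=np.array([pt(s,d,x+u0,y+v0,z)[:2] for x,y in zip(xs,ys)]); t=(P-c)@u
    n=(P-c)@np.array([-u[1],u[0]])
    o=c+u*(t.min()+t.max())/2
    print('width',np.linalg.norm(L-Rr,axis=1).mean(),'ang',np.degrees(np.arctan2(u[1],u[0])),'len',t.max()-t.min(),'origin',o,'toe tip n',n[t>t.max()-.003].mean(),'heel n',n[t<t.min()+.003].mean())
    return o,u
E
python3 - <<'E'
from sd import *
import pickle
s,d=pickle.load(open('w6.pkl','rb'))
o,u=meas(s,d,225,320,70,262,165,222,.028)
wa=o-.02*u; print('waist',wa)
M=R.from_rotvec(s['tool_rot']).as_matrix(); dl=M.T@(np.r_[wa,.017]-s['position']); print(dl/.03, 'tool x ang',np.degrees(np.arctan2(M[1,0],M[0,0])))
E
```

```text
width 0.055391562430238114 ang 86.51712018050145 len 0.20013566022201765 origin [ 0.49002398 -0.37880786] toe tip n -0.00016412641875824537 heel n 0.0005951621803403312
waist [ 0.48880897 -0.39877092]
[-0.06801301  0.14192914  7.47664388] tool x ang 81.97086285248706
```

>>> {"name": "move_arm", "arguments": {"deltas": [{"linear":[-0.07,0.14,0],"turn":[0,0,-0.57],"claw":0},{"linear":[0,0,0],"turn":[0,0,-0.57],"claw":0},{"linear":[0,0,0.79],"turn":[0,0,0],"claw":0},{"linear":[0,0,0.79],"turn":[0,0,0],"claw":0},{"linear":[0,0,0.79],"turn":[0,0,0],"claw":0},{"linear":[0,0,0.79],"turn":[0,0,0],"claw":0},{"linear":[0,0,0.79],"turn":[0,0,0],"claw":0},{"linear":[0,0,0.79],"turn":[0,0,0],"claw":0},{"linear":[0,0,0.79],"turn":[0,0,0],"claw":0},{"linear":[0,0,0.79],"turn":[0,0,0],"claw":0},{"linear":[0,0,0.79],"turn":[0,0,0],"claw":0},{"linear":[0,0,0],"turn":[0,0,0],"claw":0},{"linear":[0,0,0],"turn":[0,0,0],"claw":0}]}}

```text
time: 16.58
position: [0.489, -0.3965, 0.0287]
tool_rot: [-2.283, -2.155, -0.001]
ft_force: [0.9, 0.4, 0.0]
grip_width: 1.0
```

>>> {"name": "move_arm", "arguments": {"deltas": [{"linear":[0,0,0],"turn":[0,0,0],"claw":1},{"linear":[0,0,0],"turn":[0,0,0],"claw":1},{"linear":[0,0,0],"turn":[0,0,0],"claw":1},{"linear":[0,0,0],"turn":[0,0,0],"claw":1},{"linear":[0,0,0],"turn":[0,0,0],"claw":1},{"linear":[0,0,0],"turn":[0,0,0],"claw":1},{"linear":[0,0,0],"turn":[0,0,0],"claw":1},{"linear":[0,0,0],"turn":[0,0,0],"claw":1}], "grip_force": 25}}

```text
time: 17.25
position: [0.4891, -0.3989, 0.0296]
tool_rot: [2.288, 2.152, -0.0]
ft_force: [-0.3, 0.2, 4.0]
grip_width: 0.616
```

>>> {"name": "move_arm", "arguments": {"deltas": [{"linear":[0,0,-0.4],"turn":[0,0,0],"claw":1},{"linear":[0,0,-0.8],"turn":[0,0,0],"claw":1},{"linear":[0,0,-0.8],"turn":[0,0,0],"claw":1},{"linear":[0,0,-0.8],"turn":[0,0,0],"claw":1},{"linear":[0,0,-0.8],"turn":[0,0,0],"claw":1},{"linear":[0,0,-0.8],"turn":[0,0,0],"claw":1},{"linear":[0,0,0],"turn":[0,0,0],"claw":1}]}}

```text
time: 17.83
position: [0.4915, -0.3997, 0.1668]
tool_rot: [2.281, 2.148, 0.001]
ft_force: [1.4, -0.9, -1.8]
grip_width: 0.617
```

```bash
python3 - <<'E'
from h import *
import pickle
s,d,s2,d2=pickle.load(open('a.pkl','rb'))
st=ctrl.get_state(); print(st['position'],st['grip_width'],st['ft_force'])
d=dict(d); d['image']=cv2.imread('pics/t6.png')[:,:,::-1].copy()
for nm,dd,seed in(('top',d,(270,165)),('scene',d2,(290,265))):
    im=dd['image']; lab=cv2.cvtColor(im,cv2.COLOR_RGB2LAB).astype(int); u,v=seed
    ref=np.median(lab[v-2:v+3,u-6:u+7].reshape(-1,3),0)
    m=(np.abs(lab-ref)*[.6,1.5,1.5]).max(2)<8
    n,l,stt,c=cv2.connectedComponentsWithStats(m.astype('u1')); 
    k,_=cv2.findContours((l==l[v,u]).astype('u1'),0,1); k=max(k,key=cv2.contourArea)[:,0]
    w=np.array([pt(s,dd,*x,.03)[:2] for x in k]).astype('f4'); r=cv2.minAreaRect(w*1000); print(nm,ref,stt[l[v,u]],r)
    hsv=cv2.cvtColor(im,cv2.COLOR_RGB2HSV); o=cv2.inRange(hsv,(5,140,100),(18,255,255)); ys,xs=np.nonzero(o); q=[(x,y) for x,y in zip(xs,ys) if 200<x<345 and (130<y<190 if nm=='top' else 235<y<275)]; print('orange',len(q),np.mean(q,0) if q else '', [pt(s,dd,*np.mean(q,0),z).round(4) for z in(.048,.065)] if q else '')
E
```

```text
[ 0.49148466 -0.39966065  0.166844  ] 0.6170006358137033 [ 1.39661181 -0.90820972 -1.80463505]
top [138. 126. 124.] [     0      0    560    420 146943] ((544.2881469726562, -31.29486083984375), (1147.858642578125, 1540.8096923828125), 0.6201265454292297)
orange 2 [230.  167.5] [array([0.6229, 0.1314, 0.048 ]), array([0.6191, 0.1298, 0.065 ])]
scene [167. 126. 128.] [    0    49   560   318 90398] ((273.03826904296875, 130.138916015625), (1375.08935546875, 1875.1851806640625), 0.02569017931818962)
orange 6 [313.  263.5] [array([0.6802, 0.1039, 0.048 ]), array([0.6916, 0.1032, 0.065 ])]
```

>>> {"name": "move_arm", "arguments": {"deltas": [{"linear":[0.9,0.01,0],"turn":[0,0,0],"claw":1},{"linear":[0.9,0.01,0],"turn":[0,0,0],"claw":1},{"linear":[0.9,0.01,0],"turn":[0,0,0],"claw":1},{"linear":[0.9,0.01,0],"turn":[0,0,0],"claw":1},{"linear":[0.9,0.01,0],"turn":[0,0,0],"claw":1},{"linear":[0.9,0.01,0],"turn":[0,0,0],"claw":1},{"linear":[0.9,0.01,0],"turn":[0,0,0],"claw":1},{"linear":[0.9,0.01,0],"turn":[0,0,0],"claw":1},{"linear":[0.9,0.01,0],"turn":[0,0,0],"claw":1},{"linear":[0.9,0.01,0],"turn":[0,0,0],"claw":1},{"linear":[0.9,0.01,0],"turn":[0,0,0],"claw":1},{"linear":[0.9,0.01,0],"turn":[0,0,0],"claw":1},{"linear":[0.9,0.01,0],"turn":[0,0,0],"claw":1},{"linear":[0,0,0],"turn":[0,0,-0.9],"claw":1},{"linear":[0,0,0],"turn":[0,0,-0.9],"claw":1},{"linear":[0,0,0],"turn":[0,0,0],"claw":1},{"linear":[0,0,0],"turn":[0,0,0],"claw":1}]}}

```text
time: 19.25
position: [0.5135, -0.0486, 0.1605]
tool_rot: [-2.149, -2.29, 0.001]
ft_force: [0.3, -0.6, -2.2]
grip_width: 0.616
```

```bash
python3 - <<'E'
from h import *
s,d=get('wrist','w7.png'); import pickle; pickle.dump((s,d),open('w7.pkl','wb'))
M=R.from_rotvec(s['tool_rot']).as_matrix()
print(s['position'],M.round(3),s['joint_positions'].round(2),s['grip_width'])
E
```

```text
[ 0.51349841 -0.04856212  0.16054409] [[-0.063  0.998 -0.001]
 [ 0.998  0.063  0.   ]
 [ 0.    -0.001 -1.   ]] [ 1.02  0.23 -1.08  1.86  0.22  1.18 -0.07] 0.6162718127281869
```

View pics/w7.png

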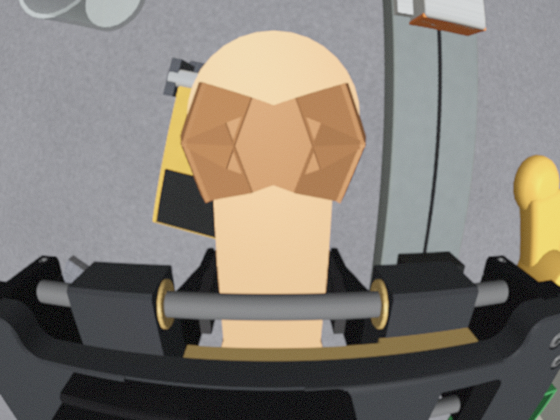

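```bash
python3 - <<'E'
from sd import *
import pickle
s,d=pickle.load(open('w7.pkl','rb'))
im=d['image']; g=cv2.GaussianBlur(cv2.cvtColor(im,cv2.COLOR_RGB2GRAY),(3,3),0).astype(float)
G=[];L=[];Rr=[]
for v in range(45,240,5):
    u=418+np.argmin(g[v,418:450]); G.append(pt(s,d,u,v,.03)[:2])
    if v<240: 
        gr=np.diff(g[v,375:412]); L.append(pt(s,d,375.5+np.argmax(gr),v,.03)[:2])
    if v<170: gr=np.diff(g[v,455:500]); Rr.append(pt(s,d,455.5+np.argmax(np.abs(gr)),v,.03)[:2])
def line(P):
    P=np.array(P); 
    for _ in range(4):
        c=np.median(P,0) if _==0 else P.mean(0); u=np.linalg.svd(P-P.mean(0))[2][0]; u*=np.sign(u[1]); n=np.abs((P-P.mean(0))@[-u[1],u[0]]); P=P[n<=max(2.0*n.std(),.001)]
    c=P.mean(0); return c,u,len(P)
for nm,P in(('groove',G),('L',L),('R',Rr)):
    c,u,n=line(P); print(nm,n,'ang',np.degrees(np.arctan2(u[1],u[0])).round(2),'x at y=.022',(c+u*(.022-c[1])/u[1]).round(4), 'x at y=.1',(c+u*(.1-c[1])/u[1]).round(4))
hsv=cv2.cvtColor(im,cv2.COLOR_RGB2HSV); o=cv2.inRange(hsv,(3,130,80),(14,255,255)); o[60:]=0;o[:,:405]=0;o[:,495:]=0
ys,xs=np.nonzero(o); print(xs.min(),xs.max(),ys.min(),ys.max())
for x in range(420,482,12):
    v=ys[xs==x]; 
    if len(v): print(x,v.min(),v.max(),'bottom@.03',pt(s,d,x,v.max()+.5,.03).round(4),'top@.065',pt(s,d,x,v.min()-.5,.065).round(4))
# sandal in the hand (top face height = TCP z - ~.0015)
z=s['position'][2]-.0015
hsv2=hsv
m=((hsv[...,1]>38)&(hsv[...,0]<25)&(hsv[...,2]>90))
mid=[];W=[]
for v in range(205,270,5):
    x=np.flatnonzero(m[v,200:345])+200; x=x[(x>205)&(x<340)]
    a,b=pt(s,d,x[0]-.5,v,z),pt(s,d,x[-1]+.5,v,z); mid.append((a+b)[:2]/2); W.append(np.linalg.norm(a-b))
c,u,n=line(mid); print('sandal ang',np.degrees(np.arctan2(u[1],u[0])),'W',np.round(W,4))
x=np.flatnonzero(m[:60,230:310].any(1)); vt=x[0]; ut=230+np.flatnonzero(m[vt,230:310]).mean(); tip=pt(s,d,ut,vt-.5,z); print('toe tip',ut,vt,tip, 'TCP->tip tool', R.from_rotvec(s['tool_rot']).as_matrix().T@(tip-s['position']))
E
```

```text
groove 39 ang 94.06 x at y=.022 [0.6583 0.022 ] x at y=.1 [0.6528 0.1   ]
L 39 ang 93.8 x at y=.022 [0.6123 0.022 ] x at y=.1 [0.6071 0.1   ]
R 17 ang 94.18 x at y=.022 [0.7002 0.022 ] x at y=.1 [0.6945 0.1   ]
410 481 14 34
420 16 25 bottom@.03 [0.6319 0.1293 0.03  ] top@.065 [0.6157 0.1256 0.065 ]
432 19 27 bottom@.03 [0.6441 0.1303 0.03  ] top@.065 [0.6264 0.1257 0.065 ]
444 22 29 bottom@.03 [0.6568 0.1315 0.03  ] top@.065 [0.6375 0.126  0.065 ]
456 25 32 bottom@.03 [0.67  0.132 0.03 ] top@.065 [0.649  0.1265 0.065 ]
468 28 34 bottom@.03 [0.6838 0.1337 0.03  ] top@.065 [0.661  0.1271 0.065 ]
480 30 30 bottom@.03 [0.6982 0.142  0.03  ] top@.065 [0.6737 0.129  0.065 ]
sandal ang 93.75924558535021 W [0.0547 0.055  0.0552 0.055  0.0549 0.0552 0.0589 0.0548 0.0547 0.0555
 0.0558 0.0552 0.0556]
toe tip 273.0 30 [0.5057101  0.07174296 0.15904409] TCP->tip tool [ 0.12055662 -0.00014608  0.00151604]
```

```bash
python3 - <<'E'
from h import *
import pickle
s,d,s2,d2=pickle.load(open('a.pkl','rb'))
im=cv2.imread('pics/t6.png'); T=d['world_from_camera']; K=d['K']
c0=np.array([.657,.0235]); th=np.radians(94); u=np.array([np.cos(th),np.sin(th)]); n=np.array([u[1],-u[0]])
def px(p): q=np.linalg.inv(T)@np.r_[p,1]; q=K@q[:3]; return q[:2]/q[2]
for off in(-.02,-.012,.012,.02):
    for nm,rng in(('toe',np.arange(.085,.15,.003)),('heel',np.arange(-.13,-.085,.003))):
        P=np.array([px(np.r_[c0+u*t+n*off,.065]) for t in rng]).astype('f4')
        v=cv2.remap(im,P[:,0].reshape(1,-1),P[:,1].reshape(1,-1),cv2.INTER_CUBIC)[0].mean(1)
        print(off,nm,[(round(float(t)*1000),int(x)) for t,x in zip(rng,v)])
E
```

```text
-0.02 toe [(85, 129), (88, 129), (91, 129), (94, 128), (97, 128), (100, 129), (103, 122), (106, 91), (109, 147), (112, 195), (115, 187), (118, 190), (121, 190), (124, 190), (127, 190), (130, 190), (133, 192), (136, 178), (139, 135), (142, 122), (145, 125), (148, 126)]
-0.02 heel [(-130, 121), (-127, 126), (-124, 123), (-121, 123), (-118, 127), (-115, 97), (-112, 38), (-109, 37), (-106, 37), (-103, 38), (-100, 85), (-97, 130), (-94, 127), (-91, 128), (-88, 126)]
-0.012 toe [(85, 136), (88, 136), (91, 136), (94, 133), (97, 132), (100, 131), (103, 118), (106, 93), (109, 145), (112, 194), (115, 188), (118, 191), (121, 190), (124, 191), (127, 191), (130, 191), (133, 192), (136, 181), (139, 134), (142, 123), (145, 125), (148, 125)]
-0.012 heel [(-130, 158), (-127, 155), (-124, 153), (-121, 154), (-118, 154), (-115, 111), (-112, 47), (-109, 38), (-106, 39), (-103, 40), (-100, 91), (-97, 142), (-94, 131), (-91, 126), (-88, 124)]
0.012 toe [(85, 127), (88, 127), (91, 126), (94, 127), (97, 129), (100, 131), (103, 121), (106, 104), (109, 179), (112, 189), (115, 188), (118, 190), (121, 191), (124, 192), (127, 193), (130, 190), (133, 194), (136, 180), (139, 92), (142, 127), (145, 124), (148, 124)]
0.012 heel [(-130, 143), (-127, 145), (-124, 147), (-121, 149), (-118, 152), (-115, 121), (-112, 24), (-109, 40), (-106, 37), (-103, 34), (-100, 77), (-97, 126), (-94, 126), (-91, 126), (-88, 126)]
0.02 toe [(85, 126), (88, 126), (91, 125), (94, 125), (97, 125), (100, 128), (103, 119), (106, 94), (109, 167), (112, 193), (115, 188), (118, 189), (121, 191), (124, 192), (127, 193), (130, 192), (133, 194), (136, 174), (139, 96), (142, 127), (145, 126), (148, 124)]
0.02 heel [(-130, 127), (-127, 126), (-124, 127), (-121, 127), (-118, 127), (-115, 92), (-112, 39), (-109, 37), (-106, 36), (-103, 40), (-100, 90), (-97, 131), (-94, 126), (-91, 126), (-88, 126)]
```

>>> {"name": "move_arm", "arguments": {"deltas": [{"linear":[0.25,0.82,0],"turn":[0,0,-0.08],"claw":1},{"linear":[0.25,0.82,0],"turn":[0,0,0],"claw":1},{"linear":[0.25,0.82,0],"turn":[0,0,0],"claw":1},{"linear":[0.25,0.82,0],"turn":[0,0,0],"claw":1},{"linear":[0.25,0.82,0],"turn":[0,0,0],"claw":1},{"linear":[0.25,0.82,0],"turn":[0,0,0],"claw":1},{"linear":[0,0,0.6],"turn":[0,0,0],"claw":1},{"linear":[0,0,0.6],"turn":[0,0,0],"claw":1},{"linear":[0,0,0],"turn":[0,0,0],"claw":1},{"linear":[0,0,0],"turn":[0,0,0],"claw":1}]}}

```text
time: 20.13
position: [0.6572, 0.0058, 0.1237]
tool_rot: [-2.142, -2.295, 0.004]
ft_force: [0.6, 0.8, -0.8]
grip_width: 0.619
```

```bash
python3 - <<'E'
from h import *
s,d=get('wrist','w8.png'); import pickle; pickle.dump((s,d),open('w8.pkl','wb'))
M=R.from_rotvec(s['tool_rot']).as_matrix()
print(s['position'],M.round(4)[:2,0],s['joint_positions'].round(2),s['grip_width'],M.T@(np.array([.6581,.0056,.0605])-s['position'])/.03)
get('scene','s8.png')
E
```

```text
[0.65722907 0.00583289 0.12366796] [-0.069   0.9976] [ 0.63  0.6  -0.94  1.55  0.5   1.26 -0.32] 0.6187529500752782 [-0.0099973   0.03533978  2.10549278]
```

View pics/w8.png

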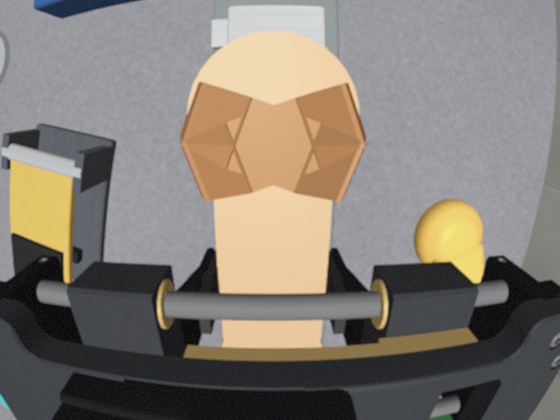

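```bash
python3 - <<'E'
from h import *
import pickle
s,d=pickle.load(open('w8.pkl','rb'))
M=R.from_rotvec(s['tool_rot']).as_matrix()
g=cv2.cvtColor(d['image'],cv2.COLOR_RGB2GRAY).astype(float)
for v in(14,20,26):
    r=np.diff(cv2.GaussianBlur(g,(3,3),0)[v]); 
    e=sorted([(int(i)) for i in np.argsort(-np.abs(r[200:350]))[:14]+200]); print(v,e)
for v in(12,20,28):
    for a,b,z in((229.5,326.5,.065),(214.5,338.5,.03)):
        p=[M.T@(pt(s,d,x,v,z)-s['position']) for x in(a,b)]; print(v,z,'y tool',[q[1].round(4) for q in p],'mid',((p[0]+p[1])[1]/2).round(4),'x',p[0][0].round(4))
p=M.T@(pt(s,d,278,7,.065)-s['position']);print('stop far edge x tool (expect .1205+.0055+.03)',p)
E
```

```text
14 [212, 226, 227, 228, 229, 321, 322, 323, 324, 325, 334, 335, 337, 338]
20 [210, 211, 212, 213, 226, 228, 229, 321, 322, 323, 324, 325, 335, 338]
26 [209, 210, 211, 212, 225, 226, 228, 322, 323, 324, 325, 335, 336, 338]
12 0.065 y tool [np.float64(-0.0264), np.float64(0.0327)] mid 0.0032 x 0.1481
12 0.03 y tool [np.float64(-0.0418), np.float64(0.0474)] mid 0.0028 x 0.1603
20 0.065 y tool [np.float64(-0.0263), np.float64(0.0326)] mid 0.0031 x 0.1427
20 0.03 y tool [np.float64(-0.0417), np.float64(0.0472)] mid 0.0028 x 0.1539
28 0.065 y tool [np.float64(-0.0263), np.float64(0.0325)] mid 0.0031 x 0.1374
28 0.03 y tool [np.float64(-0.0416), np.float64(0.0471)] mid 0.0028 x 0.1476
stop far edge x tool (expect .1205+.0055+.03) [0.15075656 0.00309832 0.05867597]
```

```bash
python3 - <<'E'
from h import *
import pickle
s,d=pickle.load(open('w8.pkl','rb'))
M=R.from_rotvec(s['tool_rot']).as_matrix()
g=cv2.cvtColor(d['image'],cv2.COLOR_RGB2GRAY)
for c in(245,278,310): print(c,g[:36,c])
for v in(3,5,7): print(v,(M.T@(pt(s,d,278,v,.065)-s['position']))[0])
E
```

```text
245 [156 155 157 155 158 181 206 213 212 212 213 213 211 210 210 212 211 213
 212 212 211 212 214 211 213 212 212 210 209 210 209 213 212 213 215 216]
278 [154 152 154 152 168 194 213 214 215 212 213 212 210 208 209 212 213 214
 214 213 214 214 212 214 214 213 214 212 211 211 213 218 220 219 219 219]
310 [154 155 155 157 157 174 201 215 217 214 213 214 212 210 211 211 213 214
 214 216 214 213 214 214 214 216 215 213 212 211 211 214 213 214 212 211]
3 0.15350330593285177
5 0.15212699783948366
7 0.15075655724617223
```

>>> {"name": "move_arm", "arguments": {"deltas": [{"linear":[-0.05,0.08,0],"turn":[0,0,0],"claw":1},{"linear":[0,0,0],"turn":[0,0,0],"claw":1},{"linear":[0,0,0.35],"turn":[0,0,0],"claw":1},{"linear":[0,0,0.35],"turn":[0,0,0],"claw":1},{"linear":[0,0,0.3],"turn":[0,0,0],"claw":1},{"linear":[0,0,0.3],"turn":[0,0,0],"claw":1},{"linear":[0,0,0.3],"turn":[0,0,0],"claw":1},{"linear":[0,0,0],"turn":[0,0,0],"claw":1},{"linear":[0,0,0],"turn":[0,0,0],"claw":1}]}}

```text
time: 20.98
position: [0.6601, 0.0054, 0.0761]
tool_rot: [-2.14, -2.298, 0.002]
ft_force: [-0.4, -0.1, -2.1]
grip_width: 0.62
```

```bash
python3 - <<'E'
from h import *
s,d=get('wrist','w9.png'); M=R.from_rotvec(s['tool_rot']).as_matrix()
print(s['position'],s['ft_force'],s['torque'],M.T@(np.array([.6605,.0045,.0605])-s['position'])/.03)
g=cv2.cvtColor(d['image'],cv2.COLOR_RGB2GRAY); hsv=cv2.cvtColor(d['image'],cv2.COLOR_RGB2HSV)
for c in(245,260,273,286,300): print(c,[(v,*hsv[v,c]) for v in range(18,44,2)])
E
```

```text
[0.66009775 0.00537579 0.07607312] [-0.37364208 -0.12102679 -2.08752711] [-0.04050011 -0.11177586 -0.03044373] [-0.03020291  0.01219526  0.51907604]
245 [(18, np.uint8(90), np.uint8(2), np.uint8(210)), (20, np.uint8(90), np.uint8(4), np.uint8(207)), (22, np.uint8(98), np.uint8(5), np.uint8(210)), (24, np.uint8(60), np.uint8(1), np.uint8(204)), (26, np.uint8(30), np.uint8(4), np.uint8(193)), (28, np.uint8(30), np.uint8(8), np.uint8(163)), (30, np.uint8(11), np.uint8(83), np.uint8(120)), (32, np.uint8(11), np.uint8(184), np.uint8(119)), (34, np.uint8(17), np.uint8(100), np.uint8(148)), (36, np.uint8(19), np.uint8(66), np.uint8(235)), (38, np.uint8(19), np.uint8(64), np.uint8(243)), (40, np.uint8(19), np.uint8(65), np.uint8(242)), (42, np.uint8(19), np.uint8(63), np.uint8(242))]
260 [(18, np.uint8(100), np.uint8(4), np.uint8(209)), (20, np.uint8(98), np.uint8(5), np.uint8(209)), (22, np.uint8(90), np.uint8(4), np.uint8(208)), (24, np.uint8(60), np.uint8(1), np.uint8(202)), (26, np.uint8(23), np.uint8(5), np.uint8(193)), (28, np.uint8(23), np.uint8(7), np.uint8(154)), (30, np.uint8(14), 
[... 1536 characters left out ...]
int8(241)), (42, np.uint8(19), np.uint8(66), np.uint8(242))]
300 [(18, np.uint8(100), np.uint8(4), np.uint8(211)), (20, np.uint8(110), np.uint8(4), np.uint8(209)), (22, np.uint8(90), np.uint8(2), np.uint8(209)), (24, np.uint8(60), np.uint8(1), np.uint8(205)), (26, np.uint8(36), np.uint8(7), np.uint8(195)), (28, np.uint8(30), np.uint8(8), np.uint8(165)), (30, np.uint8(15), np.uint8(47), np.uint8(119)), (32, np.uint8(11), np.uint8(194), np.uint8(117)), (34, np.uint8(15), np.uint8(118), np.uint8(164)), (36, np.uint8(18), np.uint8(72), np.uint8(237)), (38, np.uint8(18), np.uint8(67), np.uint8(242)), (40, np.uint8(18), np.uint8(68), np.uint8(241)), (42, np.uint8(18), np.uint8(71), np.uint8(241))]
```

>>> {"name": "move_arm", "arguments": {"deltas": [{"linear":[0,0,0.25],"turn":[0,0,0],"claw":1},{"linear":[0,0,0.25],"turn":[0,0,0],"claw":1},{"linear":[0,0,0.04],"turn":[0,0,0],"claw":1},{"linear":[0,0,0],"turn":[0,0,0],"claw":1},{"linear":[0,0,0],"turn":[0,0,0],"claw":1}]}}

```text
time: 21.45
position: [0.6606, 0.0054, 0.0608]
tool_rot: [-2.141, -2.298, 0.0]
ft_force: [0.3, -0.5, -1.7]
grip_width: 0.616
```

>>> {"name": "move_arm", "arguments": {"deltas": [{"linear":[0,0,0.03],"turn":[0,0,0],"claw":1},{"linear":[0,0,0.03],"turn":[0,0,0],"claw":1},{"linear":[0,0,0],"turn":[0,0,0],"claw":1}]}}

```text
time: 21.7
position: [0.6609, 0.0054, 0.0596]
tool_rot: [2.141, 2.298, 0.0]
ft_force: [-1.0, 0.2, 0.3]
grip_width: 0.619
```

Contact (the weight is off). Release and lift.

>>> {"name": "move_arm", "arguments": {"deltas": [{"linear":[0,0,0],"turn":[0,0,0],"claw":0},{"linear":[0,0,0],"turn":[0,0,0],"claw":0},{"linear":[0,0,0],"turn":[0,0,0],"claw":0},{"linear":[0,0,0],"turn":[0,0,0],"claw":0},{"linear":[0,0,0],"turn":[0,0,0],"claw":0},{"linear":[0,0,0],"turn":[0,0,0],"claw":0},{"linear":[0,0,-0.3],"turn":[0,0,0],"claw":0},{"linear":[0,0,-0.8],"turn":[0,0,0],"claw":0},{"linear":[0,0,-0.8],"turn":[0,0,0],"claw":0},{"linear":[0,0,-0.8],"turn":[0,0,0],"claw":0},{"linear":[0,0,-0.8],"turn":[0,0,0],"claw":0},{"linear":[0,0,-0.8],"turn":[0,0,0],"claw":0},{"linear":[0,0,-0.8],"turn":[0,0,0],"claw":0},{"linear":[0,0,0],"turn":[0,0,0],"claw":0},{"linear":[0,0,0],"turn":[0,0,0],"claw":0}]}}

```text
time: 22.95
position: [0.6616, 0.0058, 0.2144]
tool_rot: [2.14, 2.297, 0.004]
ft_force: [0.1, -0.5, -0.4]
grip_width: 1.0
```

```bash
python3 - <<'E'
from h import *
s,d=get('wrist','w10.png'); M=R.from_rotvec(s['tool_rot']).as_matrix()
print(s['position'],s['joint_positions'].round(2),M[:2,:2].round(3))
for p in([.4511,-.0385,.1]),: print(M.T@(np.array(p)-s['position'])/.03)
E
```

```text
[0.66156531 0.00582132 0.21444144] [ 0.64  0.53 -0.98  1.44  0.44  1.4  -0.27] [[-0.071  0.997]
 [ 0.997  0.071]]
[-0.97566878 -7.1161539   3.7895254 ]
```

View pics/w10.png

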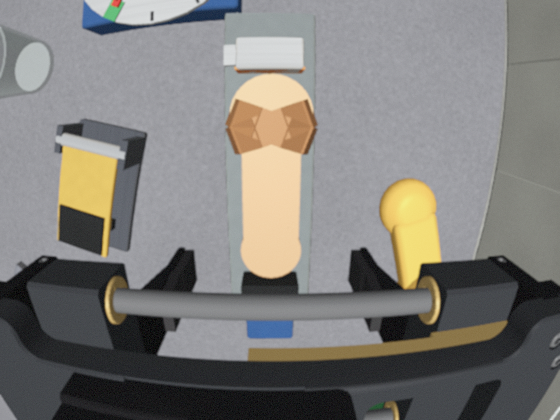

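```bash
python3 - <<'E'
from h import *
d=get('wrist')[1]; s=ctrl.get_state(); M=R.from_rotvec(s['tool_rot']).as_matrix()
hsv=cv2.cvtColor(d['image'],cv2.COLOR_RGB2HSV)
m=(hsv[...,2]<45).astype('u1'); m[:200]=0; m[257:]=0; m[:,:50]=0; m[:,116:]=0
n,l,st,c=cv2.connectedComponentsWithStats(m)
for i in range(1,n):
    if st[i,4]>100: print(st[i],c[i],pt(s,d,*c[i],.058))
for q in[(65,206),(112,215),(103,252),(58,243)]: print(pt(s,d,*q,.058).round(4))
from sd import meas
o,u=meas(s,d,225,320,70,280,165,235,.058)
E
```

```text
[ 0.4339 -0.0129  0.058 ]
[ 0.4951 -0.0187  0.058 ]
[ 0.4786 -0.0627  0.058 ]
[ 0.4155 -0.0588  0.058 ]
width 0.054748879125271474 ang 93.90041530347234 len 0.2042126494473751 origin [0.65814405 0.02611217] toe tip n 0.003491618425792967 heel n 0.0003197011070394713
```

>>> {"name": "move_arm", "arguments": {"deltas": [{"linear":[-0.11,-0.78,0],"turn":[0,0,0],"claw":1},{"linear":[-0.11,-0.78,0],"turn":[0,0,0],"claw":1},{"linear":[-0.11,-0.78,0],"turn":[0,0,0],"claw":1},{"linear":[-0.11,-0.78,0],"turn":[0,0,0],"claw":1},{"linear":[-0.11,-0.78,0],"turn":[0,0,0],"claw":1},{"linear":[-0.11,-0.78,0],"turn":[0,0,0],"claw":1},{"linear":[-0.11,-0.78,0],"turn":[0,0,0],"claw":1},{"linear":[-0.11,-0.78,0],"turn":[0,0,0],"claw":1},{"linear":[-0.11,-0.78,0],"turn":[0,0,0],"claw":1},{"linear":[0,0,0],"turn":[0,0,0],"claw":1},{"linear":[0,0,0.7],"turn":[0,0,0],"claw":1},{"linear":[0,0,0.7],"turn":[0,0,0],"claw":1},{"linear":[0,0,0.7],"turn":[0,0,0],"claw":1},{"linear":[0,0,0.7],"turn":[0,0,0],"claw":1},{"linear":[0,0,0.7],"turn":[0,0,0],"claw":1},{"linear":[0,0,0.7],"turn":[0,0,0],"claw":1},{"linear":[0,0,0],"turn":[0,0,0],"claw":1},{"linear":[0,0,0],"turn":[0,0,0],"claw":1}]}}

```text
time: 24.55
position: [0.4517, -0.0381, 0.085]
tool_rot: [-2.137, -2.296, -0.0]
ft_force: [0.3, -1.3, 0.4]
grip_width: 0.003
```

>>> {"name": "move_arm", "arguments": {"deltas": [{"linear":[0,0,0.15],"turn":[0,0,0],"claw":1},{"linear":[0,0,0.15],"turn":[0,0,0],"claw":1},{"linear":[0,0,0.15],"turn":[0,0,0],"claw":1},{"linear":[0,0,0.15],"turn":[0,0,0],"claw":1},{"linear":[0,0,0.15],"turn":[0,0,0],"claw":1},{"linear":[0,0,0.08],"turn":[0,0,0],"claw":1},{"linear":[0,0,0],"turn":[0,0,0],"claw":1},{"linear":[0,0,0],"turn":[0,0,0],"claw":1}]}}

```text
time: 25.22
position: [0.4542, -0.0391, 0.0627]
tool_rot: [2.14, 2.297, 0.001]
ft_force: [-2.6, -0.1, 9.7]
grip_width: 0.007
```

>>> {"name": "move_arm", "arguments": {"deltas": [{"linear":[0,0,0.05],"turn":[0,0,0],"claw":1},{"linear":[0,0,0.05],"turn":[0,0,0],"claw":1},{"linear":[0,0,0.05],"turn":[0,0,0],"claw":1},{"linear":[0,0,0],"turn":[0,0,0],"claw":1},{"linear":[0,0,0],"turn":[0,0,0],"claw":1}]}}

```text
time: 25.63
position: [0.4545, -0.0389, 0.0607]
tool_rot: [2.14, 2.297, -0.003]
ft_force: [-12.0, 1.3, 38.9]
grip_width: 0.006
```

>>> {"name": "move_arm", "arguments": {"deltas": [{"linear":[0,0,-0.03],"turn":[0,0,0],"claw":1},{"linear":[0,0,0],"turn":[0,0,0],"claw":1},{"linear":[0,0,0],"turn":[0,0,0],"claw":1},{"linear":[0,0,0],"turn":[0,0,0],"claw":1}]}}

```text
time: 25.97
position: [0.4544, -0.0389, 0.061]
tool_rot: [2.14, 2.297, -0.002]
ft_force: [-10.1, 1.9, 29.2]
grip_width: 0.006
```

```bash
python3 - <<'E'
from h import *
s=ctrl.get_state(); print(s['position'],s['ft_force'])
s,d=get('scene','s11.png'); get('wrist','w11.png')
E
```

```text
[ 0.45441939 -0.03890928  0.06099423] [-10.05047262   1.87559513  29.24590524]
```

>>> {"name": "move_arm", "arguments": {"deltas": [{"linear":[0,0,-0.2],"turn":[0,0,0],"claw":1},{"linear":[0,0,-0.2],"turn":[0,0,0],"claw":1},{"linear":[0,0,-0.2],"turn":[0,0,0],"claw":1},{"linear":[0,0,-0.3],"turn":[0,0,0],"claw":1},{"linear":[0,0,-0.8],"turn":[0,0,0],"claw":1},{"linear":[0,0,-0.8],"turn":[0,0,0],"claw":1},{"linear":[0,0,-0.8],"turn":[0,0,0],"claw":1},{"linear":[0,0,-0.8],"turn":[0,0,0],"claw":1},{"linear":[0,0,-0.8],"turn":[0,0,0],"claw":1},{"linear":[0,0,0],"turn":[0,0,0],"claw":1}]}}

```text
time: 26.9
position: [0.4555, -0.0396, 0.2092]
tool_rot: [2.136, 2.292, 0.002]
ft_force: [1.0, -0.5, -0.3]
grip_width: -0.0
```

>>> {"name": "move_arm", "arguments": {"deltas": [{"linear":[-0.9,0,0],"turn":[0,0,0],"claw":1},{"linear":[-0.9,0,0],"turn":[0,0,0],"claw":1},{"linear":[-0.9,0,0],"turn":[0,0,0],"claw":1},{"linear":[-0.9,0,0],"turn":[0,0,0],"claw":1},{"linear":[-0.9,0,0],"turn":[0,0,0],"claw":1},{"linear":[-0.9,0,0],"turn":[0,0,0],"claw":1},{"linear":[-0.9,0,0],"turn":[0,0,0],"claw":1},{"linear":[-0.9,0,0],"turn":[0,0,0],"claw":1},{"linear":[-0.9,0,0],"turn":[0,0,0],"claw":1},{"linear":[0,0,0],"turn":[0,0,0],"claw":1},{"linear":[0,0,0],"turn":[0,0,0],"claw":1}]}}

```text
time: 27.82
position: [0.4693, -0.283, 0.2041]
tool_rot: [-2.144, -2.294, -0.001]
ft_force: [0.3, 0.9, 0.1]
grip_width: 0.007
```

```bash
python3 - <<'E'
from h import *
print(ctrl.get_state()['joint_positions'].round(2))
s,d=get('top','t12.png'); s2,d2=get('scene','s12.png')
o=np.zeros((600,800,3),'u1')
a=cv2.resize(d['image'][125:250,130:345],(800,465)[0:2],interpolation=cv2.INTER_CUBIC); o[:400]=cv2.resize(a,(800,400))
pre=cv2.imread('pics/s11.png')[:,:,::-1]
o[400:,:398]=cv2.resize(pre[225:290,215:355],(398,200)); o[400:,402:]=cv2.resize(d2['image'][225:290,215:355],(398,200))
cv2.imwrite('pics/c12.png',o[:,:,::-1])
im=d['image'].astype(int);H=np.array([.5256,.2706])
A=lambda p:(np.hypot(*(p[:2]-H)).round(4),np.degrees(np.arctan2(*(p[:2]-H)[::-1])).round(2)%360)
m=((im[...,0]>1.6*im[...,1])&(im[...,0]>1.6*im[...,2])&(im[...,0]>60)).astype('u1'); n,l,st,c=cv2.connectedComponentsWithStats(m)
for i in range(1,n):
    if 130<c[i,0]<220 and 160<c[i,1]<250: print('red',c[i],A(pt(s,d,*c[i],.067)))
hsv=cv2.cvtColor(d['image'],cv2.COLOR_RGB2HSV); m=((hsv[...,1]>70)&(hsv[...,0]<25)&(hsv[...,2]>90)).astype('u1'); m[:130]=0;m[185:]=0;m[:,:210]=0;m[:,335:]=0
ys,xs=np.nonzero(m); P=np.array([pt(s,d,x,y,.058)[:2] for x,y in zip(xs,ys)]); th=np.radians(94);u=np.array([np.cos(th),np.sin(th)]); t=(P-[.657,.0235])@u; print('sandal t',t.min(),t.max(),cv2.minAreaRect((P*1000).astype('f4')))
E
```

```text
[ 1.36  0.25 -0.98  1.73  0.21  1.27  0.39]
red [191.25892857 207.91071429] (np.float64(0.0449), np.float64(248.36))
sandal t -0.09410963368828514 0.10932543844480593 ((659.0633544921875, 31.21404266357422), (82.44386291503906, 203.2806396484375), 3.767529010772705)
```

View pics/c12.png

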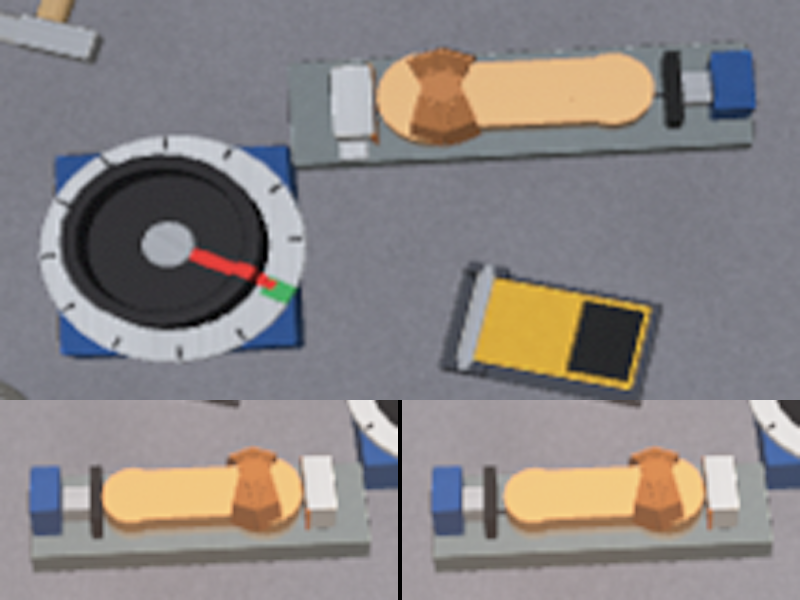

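```bash
python3 -c "
from bench import ctrl
print(ctrl.close_job())"
```

```text
the job is handed in; nothing more can be done
None
```

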